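Unload the heel press and close its lid

ROBOT

A 6-joint arm with a two-finger parallel gripper is mounted at the origin on the work surface. World frame = base frame: x ahead of the robot, y to its left, z up, the work surface at z = 0. Lengths are in m, angles in rad, forces in N, time in s.
With the tool pointing down it reaches from about 0.35 to 0.775 m from the base axis. Payload 7.3 kg.
Tool frame: the origin (TCP) lies on the centre line of the jaws, within the pads' length; the fingertips stand 14 mm ahead of it and the grasp point (between the pads) lies 5 mm behind it; x points along the fingers, z is the direction in which the jaws open and shut, and the axes are right-handed (so a half turn about x gives the same grasp; the last joint's range is limited). The gripper opens to 92 mm and grips with 3 to 60 N. Pads are 19 mm wide; open, the fingers measure 130 mm over their backs; the gripper's body (75 mm by 190 mm) begins 47 mm behind the grasp point.
Start: joints at [1.061, 0.342, 1.524, -0, 1.275, -0.146], TCP at [0.187, 0.491, 0.214] pointing down, gripper open.
Joint ranges: [-2.53, 2.53], [-0.77, 2.02], [0.04, 2.7], [-1, 4.14], [0.28, 2.66], [-3.11, 3.11]. Speed limits (rad/s): [2.57, 2.57, 3.14, 3.14, 3.14, 3.14].

INTERFACE

Orientations are given as a unit quaternion [w, x, y, z].
In Python, from workcell import ctrl gives the robot as it stands.
- The arm moves only by the shell command python3 -m handwheel 'ROWS' [FORCE]. ROWS is text: rows parted by semicolons, each of 5 numbers parted by spaces: the shift along the tool's x, y, z in m, then the turn about the tool's x in rad, then the finger opening in m, from 0 to 0.0918. A call has 1 to 12 rows; each row is the pose to reach, as a shift and turn from the pose commanded when the call began, along the tool's axes at that moment; what a row does not reach only later rows make up. A row lasts 1/12 s, in which the tool goes at most 41.7 mm and 7.16 degrees, less where a joint would pass 70% of its speed; a pose out of reach is approached as far as the arm can. A call with a gripper value outside its range is refused whole. The fingers move at their own pace and stop on an object; FORCE is the grip in N (left out, the last holds). Time passes only in rows, so rows that repeat a pose let the fingers close. It gives the time, the measured TCP pose, the force and the opening at its end, in the units of the state.
- ctrl.read_state(): the state, without advancing time (a new reading comes with each control period).
- ctrl.camera(name): name is "scene" or "top" or "wrist"; returns the picture (480x640x3 uint8, blue, green, red); there is no depth.
- ctrl.calibration(name): a dict with "mtx" (3x3 intrinsics, pixels), "R" (3x3) and "t" (3): a world point X has camera coordinates R X + t; the wrist camera has in their place "hand_eye" (4x4, takes a point from camera to tool coordinates, whose origin is the TCP and whose axes are the tool frame's). Camera axes: x right, y down, z forward; pixel columns grow to the right and rows downward; lengths in m; the calibration is good to about 2 mm. The wrist camera is an equidistant fisheye: a pixel r from the principal point sees the ray r / f radians off the axis. A picture is of the moment at which its call begins: read the wrist's pose just before it. calibration takes no time and is no camera call.
- ctrl.close_job(): hands the job in, once; it reports no verdict.
The state is a dict: "t": time; "joint_pos": joint angles; "joint_vel": joint speeds; "effort": joint torques, N m; "eef_pos": TCP position; "tcp_rot": TCP orientation; "contact_force": force on the tool from outside, world axes, zero at the start; "moment": the same for the moment, N m; "finger_gap": finger opening in m.
Only numpy, scipy, OpenCV 4.12 (cv2) and the standard library are available. Lean on these libraries where they do the work, as an engineer would, in place of code of your own. Each camera call takes 0.05 s, during which the arm holds its last target. There are 200 camera calls.

TASK

Take the moulded rubber heel out of the open press and set it down, the same way up, on the plywood tray; do not drop it. Then break the folding stay at its knee by pushing the knee in towards the lid hinge, and lower the lid until it is fully shut, without slamming or forcing anything. Leave the other things on the bench where they are.

Things in the scene. Friction and masses are not known exactly. Their poses are not given: they have to be found in the camera images.
- press: Blue steel bench press, a low box 220 mm (its x) by 250 mm (its y) by 120 mm high, fixed to the bench. Origin: centre of its underside on the bench; z up, y towards the hinge side. Its solid bed is 70 mm above the bench, the 6 mm walls around it rise to 120 mm. The lid is hinged along the +y rim. The folding stay is on the outside of the +x end.
- lid_hinge (a point): Point on the lid's hinge axis, at press x = 0, y = +125, z = 125 mm. The axis runs along the press x.
- lid (a joint): Lid angle in rad: 0 = standing open at 60 degrees from level, leaning over the rear of the press bed; it grows as the lid closes; 1.047 = fully shut, level. The hinge is stiff: the lid (0.6 kg, a flat plate 220 x 250 mm, 12 mm thick) stays wherever it is left, and a push of about 2 to 5 N near the free edge moves it once the stay is broken. While the stay is straight it does not close.
- lid_edge (a point): Middle of the lid's free edge, halfway through its 12 mm thickness, 250 mm from the hinge axis: about 340 mm above the bench when open, 131 mm when shut. The lid's underside lies in the plane of the hinge axis, its outer face 12 mm beyond. z of this point is the normal of the outer face, its x runs along the hinge axis.
- stay_knee (a point): Centre of the knee of the folding steel stay: a round steel knuckle 24 mm in diameter and 30 mm long along the press x. At the start it is at about press x = 131, y = -8, z = 172 mm, and the stay slants up from the press (y -80, z 105) to the side of the lid (y +70, z 232). The two flat links are 16 mm wide, about 99 mm long between pins, and lie at press x = 120 to 131 mm, clear outside the press end. z points along the upper link away from the knee towards the lid.
- stay_upper (a joint): Knee angle in rad: 0 = locked, slightly over centre on its stop; about 0.105 = dead straight; grows as the knee folds in and down towards the hinge side; above 0.5 clearly broken; about 2.3 with the lid shut. Breaking takes a push of a few N on the knuckle from its upper outer side (from -y and above), square to the stay; moving the knuckle 35 mm that way gives about 0.8. It stays folded where it is left, but locks again if the lid is knocked back open.
- mould_top (a point): Centre of the top face of the aluminium mould (130 x 110 x 30 mm, fixed) on the press bed, 100 mm above the bench; its cavity is 8 mm deep with 1.5 mm play around the heel. Axes: as the press.
- heel: Black rubber shoe heel, D-shaped, 44 mm wide (its x, two flat parallel sides) by 58 mm long (its y, rounded end to -y), 34 mm high, about 0.1 kg. Origin: centre of its underside; z up. At the start it sits 8 mm deep in the mould cavity, so 26 mm stands out. The lid leans over it from the +y side: a vertical gripper would hit the lid, one leaning 30 to 40 degrees towards the press's -y side, fingers closing along x, goes in.
- tray: Plywood tray, 170 x 170 mm, walls 20 mm high and 5 mm thick, floor 5 mm thick, fixed. Origin: centre of its underside; z up.
- wheel: Blue skate wheel lying flat, 58 mm diameter, 32 mm high: leave alone.
- tin: Small round steel tin, 64 mm diameter, 45 mm high: leave alone.
- screwdriver: Screwdriver lying on the bench: leave alone.
There are look-alikes about, which are no part of the job. What is meant by the heel is not turquoise, and is the larger of those in its own colour. Of the things that look like the tray, take the one that is farthest from the robot's base at the start.

How it is judged:
By the outcome, as a careful person would: the job done as asked, in the order asked, and still so for the second after the job is handed in, with the robot touching nothing.
It also fails if it takes over 69 s, if anything falls off the work surface, if the arm or the gripper's body presses on something with over 40 N, if the wrist force passes 120 N, or if a joint passes its speed limit or range.

## Working session

There is one attempt and no reset: what is moved stays moved. The work goes in short steps, Python scripts to look and compute and a shell command to move; the robot and the scene stay as the last step left them, time stands still between calls to the robot, and variables do not carry over. Pictures are saved under pics/ and viewed, about 8 in all and at most 12, crops included, and the job is handed in when it is done.

```bash
mkdir -p pics; ls
python3 - <<'E'
from workcell import ctrl
import cv2,numpy as np
np.set_printoptions(precision=4,suppress=True)
for n in("scene","top"):
    cv2.imwrite(f"pics/{n}0.png",ctrl.camera(n))
    c=ctrl.calibration(n);print(n,c["mtx"],c["R"],c["t"], -np.array(c["R"]).T@c["t"])
print(ctrl.calibration("wrist"));print(ctrl.read_state())
E
```

```text
pics
scene [[514.4474   0.     323.7512]
 [  0.     514.4474 246.7598]
 [  0.       0.       1.    ]] [[-0.1145  0.9934 -0.0109]
 [ 0.6563  0.0674 -0.7515]
 [-0.7457 -0.0933 -0.6597]] [ 0.006  -0.1565  1.6987] [1.3703 0.163  1.003 ]
top [[449.9267   0.     317.1477]
 [  0.     449.9267 238.9139]
 [  0.       0.       1.    ]] [[-0.0222 -0.9993 -0.0285]
 [-0.984   0.0269 -0.1763]
 [ 0.1769  0.0241 -0.9839]] [0.0876 0.4855 1.1938] [0.2684 0.0457 1.2627]
{'mtx': array([[371.6483,   0.    , 323.3061],
       [  0.    , 371.6483, 237.6524],
       [  0.    ,   0.    ,   1.    ]]), 'hand_eye': array([[ 0.0006, -0.3038,  0.9527, -0.1694],
       [ 0.0004, -0.9527, -0.3038,  0.083 ],
       [ 1.    ,  0.0006, -0.0005,  0.0008],
       [ 0.    ,  0.    ,  0.    ,  1.    ]])}
{'t': 0.1, 'joint_pos': array([ 1.061 ,  0.3427,  1.5249, -0.    ,  1.2754, -0.146 ]), 'joint_vel': array([-0.0003, -0.0009, -0.0013,  0.001 ,  0.0006, -0.0003]), 'effort': array([  0.0014, -43.2003, -24.4694,   0.0719,   0.0526,  -0.0001]), 'eef_pos': array([0.1866, 0.4903, 0.2138]), 'tcp_rot': array([ 0.5818, -0.4015,  0.5826,  0.4011]), 'contact_force': array([-0.4252,  0.8217, -0.8047]), 'moment': array([-0.0189, -0.038 , -0.0135]), 'finger_gap': 0.09158690095318629}
```

View pics/scene0.png

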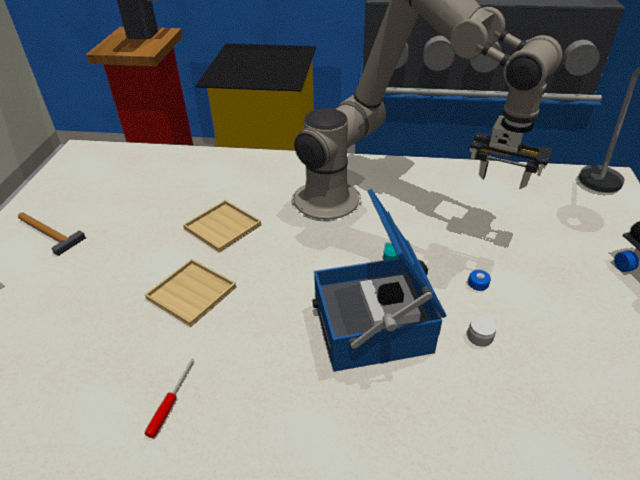

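View pics/top0.png

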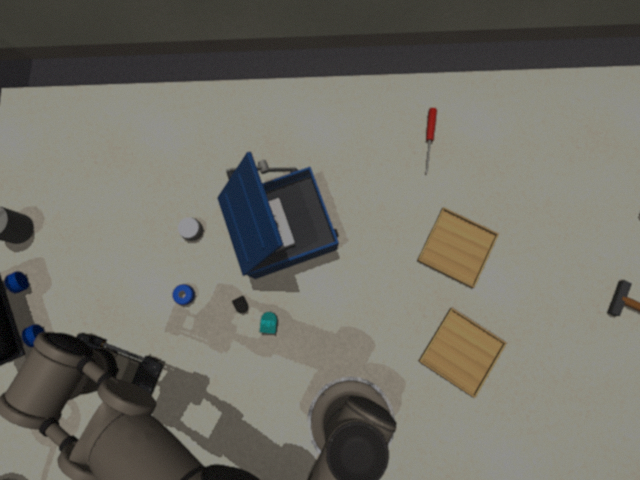

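```bash
cat > h.py <<'E'
from workcell import ctrl
import cv2,numpy as np
from scipy.spatial.transform import Rotation as Rn
from scipy.optimize import least_squares
np.set_printoptions(precision=4,suppress=True)
def proj(n,X):
    c=ctrl.calibration(n);p=(np.array(c["R"])@np.atleast_2d(X).T).T+np.array(c["t"]);q=p@np.array(c["mtx"]).T
    return q[:,:2]/q[:,2:]
def onz(n,uv,z):
    c=ctrl.calibration(n);R=np.array(c["R"]);o=-R.T@np.array(c["t"]);d=R.T@np.linalg.inv(c["mtx"])@[*uv,1]
    return o+d*(z-o[2])/d[2]
def tool(s=None):
    s=s or ctrl.read_state();w,x,y,z=s["tcp_rot"];return Rn.from_quat([x,y,z,w]).as_matrix(),np.array(s["eef_pos"])
def wproj(X,R,p):
    c=ctrl.calibration("wrist");H=np.linalg.inv(np.array(c["hand_eye"]));t=(np.atleast_2d(X)-p)@R
    q=t@H[:3,:3].T+H[:3,3];th=np.arctan2(np.hypot(q[:,0],q[:,1]),q[:,2]);ph=np.arctan2(q[:,1],q[:,0]);m=c["mtx"]
    return np.c_[m[0][2]+m[0][0]*th*np.cos(ph),m[1][2]+m[1][1]*th*np.sin(ph)]
E
python3 - <<'E'
import cv2,numpy as np
t=cv2.imread("pics/top0.png")[140:290,205:355];s=cv2.imread("pics/scene0.png")[180:380,300:460]
a=cv2.resize(t,(400,400),interpolation=cv2.INTER_CUBIC);a=np.vstack([a,np.zeros((100,400,3),np.uint8)])
b=cv2.resize(s,(400,500),interpolation=cv2.INTER_CUBIC)
cv2.imwrite("pics/crop1.png",np.clip(np.hstack([a,b]).astype(int)*1.3,0,255).astype(np.uint8))
E
```

```text
(no output)
```

View pics/crop1.png

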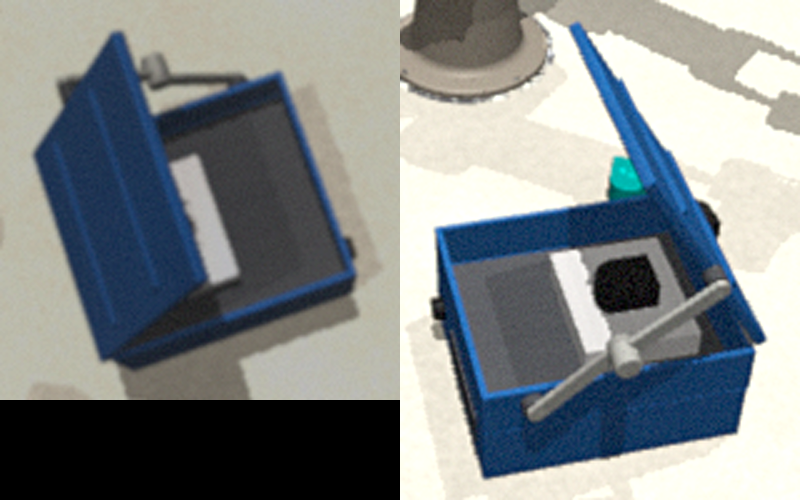

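```bash
cat >> h.py <<'E'
def press(P,x):
    c,s=np.cos(P[2]),np.sin(P[2]);x=np.atleast_2d(x);return np.c_[P[0]+c*x[:,0]-s*x[:,1],P[1]+s*x[:,0]+c*x[:,1],x[:,2]]
E
python3 - <<'E'
from h import *
T=[((281,72),(.11,-.125,.12)),((355,268),(-.11,-.125,.12)),((120,32),(.11,.01,.347)),((205,280),(-.11,.005,.345)),((35,153),(.11,.135,.131)),((100,360),(-.11,.135,.131))]
S=[((437,230),(-.11,-.125,.12)),((486,396),(.11,-.125,.12)),((754,350),(.11,.125,.12)),((486,476),(.11,-.125,0)),((738,432),(.11,.125,0)),((630,358),(.146,-.008,.172))]
up=np.array([[205+a/2.667,140+b/2.667] for (a,b),_ in T]);us=np.array([[300+a/2.5,180+b/2.5] for (a,b),_ in S])
Xt=np.array([x for _,x in T]);Xs=np.array([x for _,x in S])
f=lambda P:np.r_[proj("top",press(P,Xt))-up,proj("scene",press(P,Xs))-us].ravel()
r=least_squares(f,[.5,.1,.3],loss='soft_l1');P=r.x;print(P);print(f(P).reshape(-1,2))
c,s=np.cos(P[2]),np.sin(P[2]);inv=lambda X:np.array([c*(X[0]-P[0])+s*(X[1]-P[1]),-s*(X[0]-P[0])+c*(X[1]-P[1])])
for q,z in[((552,254),.1),((585,358),.1),((660,238),.1)]: print("mould",inv(onz("scene",(300+q[0]/2.5,180+q[1]/2.5),z)))
im=cv2.imread("pics/scene0.png").astype(int).sum(2);m=np.zeros((480,640),np.uint8);m[278:310,533-0-0-0:1]=0
sub=(im[270:315,370:410]<90).astype(np.uint8);n,l,st,ce=cv2.connectedComponentsWithStats(sub);i=1+st[1:,4].argmax()
ys,xs=np.where(l==i);print(st[i],xs.min()+370,xs.max()+370,ys.min()+270,ys.max()+270)
for x,y in cv2.approxPolyDP(max(cv2.findContours((l==i).astype(np.uint8),0,1)[0],key=len),1.5,True)[:,0]: print(x+370,y+270,inv(onz("scene",(x+370,y+270),.126)))
t=cv2.imread("pics/top0.png").astype(int);R=t[:,:,2]-t[:,:,0]
n,l,st,ce=cv2.connectedComponentsWithStats((R>35).astype(np.uint8))
for i in range(1,n):
    if st[i,4]>1500:
        rc=cv2.minAreaRect(np.argwhere(l==i)[:,::-1].astype(np.float32));b=cv2.boxPoints(rc);print("tray",ce[i],rc);print(np.array([onz("top",q,.02) for q in b]))
E
```

```text
[0.5231 0.4732 0.5003]
[[-122.6505   -0.1594]
 [-112.2289   -3.917 ]
 [-150.1087   10.095 ]
 [-135.2826    2.8683]
 [-119.5155   16.2443]
 [-107.6673   11.5382]
 [ -43.0772   13.9582]
 [  -7.5898   17.266 ]
 [ -20.3679    0.3208]
 [ -18.1975   18.0207]
 [ -30.093     0.7163]
 [  -1.3042   12.1481]]
mould [-0.0547  0.0965]
mould [0.0648 0.0391]
mould [-0.0318  0.2093]
[  8  13  26  22 457] 378 403 283 304
398 283 [-0.1447 -0.1977]
379 287 [-0.1503 -0.2454]
378 299 [-0.1166 -0.265 ]
382 304 [-0.0991 -0.2635]
402 301 [-0.0897 -0.2169]
403 294 [-0.1083 -0.2041]
tray [457.9636 247.0873] ((458.1926574707031, 246.9075927734375), (63.00336837768555, 60.0667724609375), 25.70995330810547)
[[ 0.4243 -0.1981  0.02  ]
 [ 0.576  -0.2805  0.02  ]
 [ 0.4933 -0.4315  0.02  ]
 [ 0.3453 -0.3473  0.02  ]]
tray [462.7585 352.06  ] ((462.8192443847656, 352.21783447265625), (68.42225646972656, 63.95127868652344), 32.574058532714844)
[[ 0.1554 -0.1816  0.02  ]
 [ 0.2949 -0.283   0.02  ]
 [ 0.1945 -0.4281  0.02  ]
 [ 0.0591 -0.3259  0.02  ]]
```

The scene crop's 400 px offset in the composite was missing; refit.

Run:
```python
from h import *
T=[((281,72),(.11,-.125,.12)),((355,268),(-.11,-.125,.12)),((120,32),(.11,.01,.347)),((205,280),(-.11,.005,.345)),((35,153),(.11,.135,.131)),((100,360),(-.11,.135,.131))]
S=[((437,230),(-.11,-.125,.12)),((486,396),(.11,-.125,.12)),((754,350),(.11,.125,.12)),((486,476),(.11,-.125,0)),((738,432),(.11,.125,0)),((630,358),(.146,-.008,.172))]
up=np.array([[205+a/2.667,140+b/2.667] for (a,b),_ in T]);us=np.array([[300+(a-400)/2.5,180+b/2.5] for (a,b),_ in S])
Xt=np.array([x for _,x in T]);Xs=np.array([x for _,x in S])
f=lambda P:np.r_[proj("top",press(P,Xt))-up,proj("scene",press(P,Xs))-us].ravel()
r=least_squares(f,[.5,.1,.3],loss='soft_l1');P=r.x;print(P);print(f(P).reshape(-1,2))
c,s=np.cos(P[2]),np.sin(P[2]);inv=lambda X:np.array([c*(X[0]-P[0])+s*(X[1]-P[1]),-s*(X[0]-P[0])+c*(X[1]-P[1])])
for q,z in[((552,254),.1),((585,358),.1),((660,238),.1)]: print("mould",inv(onz("scene",(300+(q[0]-400)/2.5,180+q[1]/2.5),z)))
for x,y in [(398,283),(379,287),(378,299),(382,304),(402,301),(403,294)]: print(x,y,inv(onz("scene",(x,y),.126)))
```

```text
[0.5272 0.1741 0.3324]
[[-1.6694 -1.1719]
 [-0.038   1.6416]
 [-5.0693 -0.2427]
 [-0.6232  0.5161]
 [-2.8692  0.9176]
 [-0.5115  2.0396]
 [-2.5983 -1.3085]
 [-1.8711  1.284 ]
 [-0.0511 -0.2981]
 [-1.8871  2.1125]
 [-0.6951 -0.0186]
 [-0.5868  4.0219]]
mould [-0.0652 -0.0122]
mould [ 0.0698 -0.0188]
mould [-0.0625  0.0988]
398 283 [-0.0159  0.065 ]
379 287 [-0.0134  0.017 ]
378 299 [0.0231 0.0034]
382 304 [0.0401 0.0077]
402 301 [0.0415 0.0553]
403 294 [0.021  0.0648]
```

The tray: (458,247) in top is the far one, world about (0.46,-0.315). The heel: black blob in the mould, scene (390,292); the small black one at top (240,304) and the turquoise one at (268,323) are look-alikes. The rows have no tilt, yet a tilted approach is needed, so I'll check the tool's usage text.

```bash
python3 -m handwheel; python3 -m handwheel --help | head -40
python3 - <<'E'
from h import *
R,p=tool();print(R,p,ctrl.read_state()["t"])
E
```

```text
[[-0.0006 -0.9346  0.3558]
 [-0.0012  0.3558  0.9346]
 [-1.      0.0002 -0.0013]] [0.1866 0.4903 0.2138] 0.1invalid input
validation failed for argument at $...
```

```bash
python3 - <<'E'
from h import *
for q in [(602,182),(628,243),(625,262),(582,205)]: print(q,onz("scene",q,0)[:2])
for q in [(15,282),(32,335),(20,360),(2,262),(14,225)]: print(q,onz("top",q,0.05)[:2])
E
python3 -m handwheel '-0.04 0.03 0 0.1 0.0918;-0.08 0.06 0 0.2 0.0918;-0.12 0.1 0 0.3 0.0918;-0.15 0.14 0 0.4 0.0918;-0.18 0.18 0 0.5 0.0918;-0.2 0.22 0 0.6 0.0918;-0.2 0.25 -0.02 0.7 0.0918;-0.2 0.28 -0.04 0.8 0.0918;-0.2 0.29 -0.06 0.873 0.0918;-0.2 0.29 -0.06 0.873 0.0918'
python3 -c "
from h import *
print(tool(),ctrl.read_state())"
```

```text
(602, 182) [-0.1937  0.9281]
(628, 243) [0.1279 0.9126]
(625, 262) [0.2142 0.8776]
(582, 205) [-0.0517  0.827 ]
(15, 282) [0.389  0.9077]
(32, 335) [0.2453 0.8471]
(20, 360) [0.1807 0.8737]
(2, 262) [0.4454 0.9499]
(14, 225) [0.5494 0.9263]
t: 0.93
eef_pos: [-0.1109, 0.5363, 0.4153]
tcp_rot: [0.696, -0.118, 0.698, 0.119]
contact_force: [-0.5, 0.6, -0.3]
finger_gap: 0.0921
(array([[-0.0023, -0.3295,  0.9441],
       [ 0.0006,  0.9441,  0.3295],
       [-1.    ,  0.0013, -0.0019]]), array([-0.1109,  0.5363,  0.4153])) {'t': 0.9333, 'joint_pos': array([1.6334, 0.3256, 1.01  , 0.0023, 1.8052, 1.2981]), 'joint_vel': array([ 0.0987, -0.0264,  0.0277, -0.048 , -0.0034, -0.0248]), 'effort': array([  0.6699, -42.2731, -25.8782,   0.211 ,  -0.0923,   1.5652]), 'eef_pos': array([-0.1109,  0.5363,  0.4153]), 'tcp_rot': array([ 0.6964, -0.1178,  0.6979,  0.1185]), 'contact_force': array([-0.4828,  0.5772, -0.2683]), 'moment': array([-0.0973, -0.0102, -0.0049]), 'finger_gap': 0.09206589908949248}
```

```bash
python3 -m handwheel '-0.03 0 -0.03 0 0.0918;-0.06 0 -0.06 0 0.0918;-0.1 0 -0.08 0 0.0918;-0.14 0 -0.08 0 0.0918;-0.18 0 -0.08 0 0.0918;-0.22 0 -0.08 0 0.0918;-0.26 0 -0.08 0 0.0918;-0.3 0 -0.08 0 0.0918;-0.34 0 -0.08 0 0.0918;-0.38 0 -0.08 0 0.0918;-0.42 0 -0.08 0 0.0918;-0.46 0 -0.08 0 0.0918'
python3 -c "
from h import *
print(tool(),ctrl.read_state()['joint_pos'])"
```

```text
t: 1.93
eef_pos: [-0.1465, 0.4124, 0.6692]
tcp_rot: [0.696, -0.113, 0.698, 0.123]
contact_force: [0.6, 0.4, 0.2]
finger_gap: 0.0921
(array([[-0.0054, -0.328 ,  0.9447],
       [ 0.0134,  0.9446,  0.328 ],
       [-0.9999,  0.0144, -0.0007]]), array([-0.1465,  0.4124,  0.6692])) [1.7343 0.4332 0.0376 0.0067 2.6567 1.406 ]
```

```bash
python3 -m handwheel '-0.1 0.2 0 0 0.0918;-0.2 0.4 0 0 0.0918;-0.3 0.5 0 0 0.0918;-0.4 0.5 0 0 0.0918;-0.5 0.5 0 0 0.0918;-0.6 0.5 0 0 0.0918'
python3 -c "
from h import *
print(tool(),ctrl.read_state()['joint_pos'])"
```

```text
t: 2.43
eef_pos: [-0.1463, 0.4136, 0.6685]
tcp_rot: [0.695, -0.113, 0.7, 0.122]
contact_force: [0.8, -0.5, 0.0]
finger_gap: 0.0917
(array([[-0.0092, -0.3279,  0.9447],
       [ 0.0112,  0.9446,  0.328 ],
       [-0.9999,  0.0136, -0.005 ]]), array([-0.1463,  0.4136,  0.6685])) [1.7302 0.4353 0.0366 0.0157 2.6572 1.41  ]
```

```bash
python3 -m handwheel '0 0 0.04 0.12 0.0918;0 0 0.08 0.24 0.0918;0.02 0 0.12 0.36 0.0918;0.04 0 0.16 0.48 0.0918;0.05 0 0.2 0.6 0.0918;0.06 0 0.24 0.72 0.0918;0.07 -0.03 0.27 0.84 0.0918;0.08 -0.06 0.3 0.96 0.0918;0.09 -0.09 0.33 1.08 0.0918;0.1 -0.12 0.36 1.2 0.0918;0.11 -0.15 0.39 1.32 0.0918;0.12 -0.18 0.42 1.44 0.0918' 
python3 -c "
from h import *
print(tool(),ctrl.read_state()['joint_pos'])"
```

```text
t: 3.43
eef_pos: [0.2959, 0.3874, 0.5481]
tcp_rot: [0.596, 0.375, 0.605, -0.371]
contact_force: [0.0, 0.2, 1.3]
finger_gap: 0.0916
(array([[-0.0079,  0.8965,  0.443 ],
       [ 0.0123,  0.4431, -0.8964],
       [-0.9999, -0.0016, -0.0145]]), array([0.2959, 0.3874, 0.5481])) [0.7513 0.2726 0.7214 0.0171 2.1449 1.8724]
```

```bash
python3 -m handwheel '0 0 0.04 0.12 0.0918;0 0 0.08 0.24 0.0918;0.02 0 0.12 0.36 0.0918;0.04 0.01 0.16 0.48 0.0918;0.05 0.02 0.2 0.6 0.0918;0.05 0.03 0.24 0.72 0.0918;0.05 0.06 0.28 0.84 0.0918;0.05 0.06 0.28 0.96 0.0918;0.05 0.06 0.28 1.08 0.0918;0.05 0.06 0.28 1.2 0.0918;0.05 0.06 0.28 1.32 0.0918;0.05 0.06 0.28 1.44 0.0918' 
python3 -m handwheel '0 0 0 0.12 0.0918;0 0 0 0.24 0.0918;0 0 0 0.36 0.0918;0 0 0 0.48 0.0918;0 0 0 0.6 0.0918;0 0 0 0.72 0.0918' 
python3 -c "
from h import *
print(tool(),ctrl.read_state()['joint_pos'])"
```

```text
t: 4.43
eef_pos: [0.4734, 0.1659, 0.4941]
tcp_rot: [-0.201, -0.675, -0.21, 0.678]
contact_force: [-0.4, -0.0, 0.1]
finger_gap: 0.0918
t: 4.93
eef_pos: [0.4738, 0.0914, 0.4898]
tcp_rot: [-0.009, -0.705, -0.033, 0.708]
contact_force: [-0.5, -1.3, -0.3]
finger_gap: 0.092
(array([[-0.0059,  0.0591, -0.9982],
       [ 0.0348, -0.9976, -0.0593],
       [-0.9994, -0.0351,  0.0038]]), array([0.4738, 0.0914, 0.4898])) [0.0074 0.2148 0.9627 0.0379 1.9695 3.1044]
```

```bash
python3 -m handwheel '0 -0.3 0 0 0.0918;0 -0.6 0 0 0.0918;0 -0.6 0 0 0.0918;0 -0.6 0 0 0.0918' 
python3 -c "
from h import *
print(tool(),ctrl.read_state()['joint_pos'])"
python3 -m handwheel '0 -0.6 0 0 0.0918;0 -0.6 0 0 0.0918' 
python3 -c "
from h import *
print(tool(),ctrl.read_state()['joint_pos'])"
```

```text
t: 5.27
eef_pos: [0.4691, 0.1208, 0.4859]
tcp_rot: [-0.025, -0.705, -0.058, 0.707]
contact_force: [-0.1, 0.9, 1.0]
finger_gap: 0.0917
(array([[-0.0055,  0.1166, -0.9932],
       [ 0.0471, -0.992 , -0.1168],
       [-0.9989, -0.0474,  0.    ]]), array([0.4691, 0.1208, 0.4859])) [0.0608 0.2127 0.9764 0.0511 1.9547 3.1044]
t: 5.43
eef_pos: [0.4642, 0.1448, 0.4844]
tcp_rot: [-0.037, -0.704, -0.079, 0.705]
contact_force: [-1.0, -0.5, -0.8]
finger_gap: 0.0921
(array([[-0.006 ,  0.1634, -0.9865],
       [ 0.0587, -0.9848, -0.1634],
       [-0.9983, -0.0589, -0.0037]]), array([0.4642, 0.1448, 0.4844])) [0.1038 0.2121 0.9819 0.0635 1.9468 3.1045]
```

```bash
python3 -m handwheel '0 0 0.04 0.05 0.0918;0.03 0.01 0.08 0.1 0.0918;0.06 0.02 0.12 0.16 0.0918;0.06 0.02 0.12 0.16 0.0918' 
python3 -c "
from h import *
print(tool(),ctrl.read_state()['joint_pos'])"
python3 -m handwheel '0 -5 0 0 0.0918;0 -5 0 0 0.0918' 
python3 -c "
from h import *
print(tool(),ctrl.read_state()['joint_pos'])"
```

```text
t: 5.77
eef_pos: [0.3422, 0.0878, 0.4169]
tcp_rot: [0.019, -0.701, -0.03, 0.712]
contact_force: [-0.2, 0.3, -0.2]
finger_gap: 0.0916
(array([[-0.0155,  0.0159, -0.9998],
       [ 0.0692, -0.9975, -0.017 ],
       [-0.9975, -0.0695,  0.0144]]), array([0.3422, 0.0878, 0.4169])) [-0.033  -0.0731  1.4732  0.0699  1.7589  3.1046]
t: 5.93
eef_pos: [0.3467, 0.1095, 0.4227]
tcp_rot: [0.013, -0.706, -0.055, 0.706]
contact_force: [0.4, 0.7, 1.1]
finger_gap: 0.0917
(array([[-0.0035,  0.0585, -0.9983],
       [ 0.0964, -0.9936, -0.0586],
       [-0.9953, -0.0965, -0.0022]]), array([0.3467, 0.1095, 0.4227])) [ 0.0035 -0.0664  1.4538  0.0983  1.7565  3.1045]
```

```bash
python3 -m handwheel '0 -5 0 0 0.0918;0 -5 0 0 0.0918;0 -5 0 0 0.0918;0 -5 0 0 0.0918;0 -5 0 0 0.0918;0 -5 0 0 0.0918' 
python3 -c "
from h import *
print(tool(),ctrl.read_state()['joint_pos'])"
python3 -m handwheel '0 -5 0 0 0.0918'
python3 -m handwheel '0 -5 0 0 0.0918'
python3 -m handwheel '0 -5 0 0 0.0918'
python3 -m handwheel '0 -5 0 0 0.0918'
python3 -c "
from h import *
print(tool(),ctrl.read_state()['joint_pos'])"
```

```text
t: 6.43
eef_pos: [0.3433, 0.1304, 0.4196]
tcp_rot: [0.009, -0.705, -0.078, 0.705]
contact_force: [0.3, 0.3, -0.4]
finger_gap: 0.0917
(array([[-0.0063,  0.0971, -0.9953],
       [ 0.1224, -0.9877, -0.0971],
       [-0.9925, -0.1224, -0.0056]]), array([0.3433, 0.1304, 0.4196])) [ 0.0391 -0.0659  1.4639  0.1247  1.7439  3.1045]
t: 6.52
eef_pos: [0.3412, 0.1441, 0.4209]
tcp_rot: [-0.006, 0.704, 0.093, -0.704]
contact_force: [-0.7, -0.2, 0.2]
finger_gap: 0.0917
t: 6.6
eef_pos: [0.3383, 0.1597, 0.4231]
tcp_rot: [-0.003, 0.704, 0.111, -0.701]
contact_force: [0.3, 0.7, 0.2]
finger_gap: 0.0921
t: 6.68
eef_pos: [0.3351, 0.1743, 0.4254]
tcp_rot: [-0.0, 0.703, 0.127, -0.699]
contact_force: [0.1, -0.7, 0.2]
finger_gap: 0.0919
t: 6.77
eef_pos: [0.3314, 0.1885, 0.4278]
tcp_rot: [0.003, 0.703, 0.144, -0.697]
contact_force: [-0.6, -0.0, -0.8]
finger_gap: 0.0924
(array([[-0.0127,  0.2063, -0.9784],
       [ 0.1972, -0.9587, -0.2048],
       [-0.9803, -0.1956, -0.0285]]), array([0.3314, 0.1885, 0.4278])) [ 0.1369 -0.064   1.4512  0.2012  1.7365  3.1045]
```

```bash
(python3 -m handwheel '0 -5 0 0 0.0918'
python3 -m handwheel '0 -5 0 0 0.0918'
python3 -m handwheel '0 -5 0 0 0.0918'
python3 -m handwheel '0 -5 0 0 0.0918'
python3 -m handwheel '0 -5 0 0 0.0918'
python3 -m handwheel '0 -5 0 0 0.0918'
python3 -m handwheel '0 -5 0 0 0.0918'
python3 -m handwheel '0 -5 0 0 0.0918'
python3 -m handwheel '0 -5 0 0 0.0918'
python3 -m handwheel '0 -5 0 0 0.0918') | tail -5
python3 -c "
from h import *
print(tool(),ctrl.read_state()['joint_pos'])"
```

```text
t: 7.6
eef_pos: [0.2708, 0.3176, 0.466]
tcp_rot: [0.032, 0.685, 0.3, -0.663]
contact_force: [0.8, -0.3, -0.4]
finger_gap: 0.0918
(array([[-0.0591,  0.4535, -0.8893],
       [ 0.369 , -0.8178, -0.4416],
       [-0.9276, -0.3542, -0.119 ]]), array([0.2708, 0.3176, 0.466 ])) [ 0.3731 -0.0755  1.407   0.3778  1.7139  3.1045]
```

```bash
(python3 -m handwheel '0 -5 0 0 0.0918'
python3 -m handwheel '0 -5 0 0 0.0918'
python3 -m handwheel '0 -5 0 0 0.0918'
python3 -m handwheel '0 -5 0 0 0.0918'
python3 -m handwheel '0 -5 0 0 0.0918'
python3 -m handwheel '0 -5 0 0 0.0918'
python3 -m handwheel '0 -5 0 0 0.0918'
python3 -m handwheel '0 -5 0 0 0.0918'
python3 -m handwheel '0 -5 0 0 0.0918'
python3 -m handwheel '0 -5 0 0 0.0918') | tail -5
python3 -c "
from h import *
R,p=tool();print(R,p,ctrl.read_state()['joint_pos'],np.degrees([np.arccos(-R[2,0]),np.arctan2(R[1,0],R[0,0])]))"
```

```text
t: 8.43
eef_pos: [0.1674, 0.4113, 0.5278]
tcp_rot: [0.055, 0.652, 0.449, -0.609]
contact_force: [-0.9, -0.0, -0.5]
finger_gap: 0.0915
[[-0.1444  0.652  -0.7443]
 [ 0.5188 -0.5907 -0.618 ]
 [-0.8426 -0.4754 -0.253 ]] [0.1674 0.4113 0.5278] [ 0.6004 -0.1204  1.3567  0.5385  1.6834  3.1045] [ 32.5808 105.55  ]
```

```bash
(python3 -m handwheel '0 -5 0 0 0.0918'
python3 -m handwheel '0 -5 0 0 0.0918') | tail -5
cat >> h.py <<'E'
P0=[.5272,.1741,.3324]
def plan(target,zdir=None,P=P0):
    """shift in tool axes to put TCP at world target; turn about tool x to bring tool z near zdir"""
    R,p=tool();d=R.T@(np.array(target)-p)
    if zdir is not None: z=R.T@zdir; t=np.arctan2(-z[1],z[2])
    else: t=0
    print("tcp",p,"shift",d,"turn",t)
    return R@Rn.from_euler('x',t).as_matrix()
E
python3 -c "
from h import *
R,p=tool();print(R,p,ctrl.read_state()['joint_pos'],np.degrees([np.arccos(-R[2,0]),np.arctan2(R[1,0],R[0,0])]))
c,s=np.cos(P0[2]),np.sin(P0[2])
T=press(P0,[.003,.036,.121])[0];N=plan(T,np.array([-c,-s,0]));print(T);print(N)
print('in press axes x,z:',N[:,0]@[c,s,0],N[:,0]@[-s,c,0],N[:,2]@[c,s,0],N[:,2]@[-s,c,0],N[2,2])
plan(T-.2*R[:,0]);plan(T-.2*R[:,0]+[.06,-.16,.1])
"
```

```text
t: 8.6
eef_pos: [0.1428, 0.4238, 0.5424]
tcp_rot: [0.058, 0.643, 0.477, -0.596]
contact_force: [0.3, 0.4, 0.1]
finger_gap: 0.092
[[-0.1657  0.6835 -0.7109]
 [ 0.5449 -0.5373 -0.6437]
 [-0.8219 -0.494  -0.2835]] [0.1428 0.4238 0.5424] [ 0.6438 -0.1339  1.3468  0.5684  1.6767  3.1045] [ 34.7207 106.9111]
tcp [0.1428 0.4238 0.5424] shift [ 0.1672  0.5802 -0.0093] turn 0.4902868169191492
[0.5183 0.2091 0.121 ]
[[-0.1657  0.2683 -0.949 ]
 [ 0.5449 -0.7771 -0.3148]
 [-0.8219 -0.5693 -0.0174]]
in press axes x,z: 0.02120893157130218 0.5691820949407581 -0.9997750653129953 0.012074460068105143 -0.017436346878285984
tcp [0.1428 0.4238 0.5424] shift [-0.0328  0.5802 -0.0093] turn 0
tcp [0.1428 0.4238 0.5424] shift [-0.2121  0.6578  0.0227] turn 0
```

```bash
python3 -m handwheel '-0.04 0.03 0 0 0.0918;-0.05 0.07 0 0 0.0918;-0.06 0.11 0 0 0.0918;-0.07 0.15 0 0 0.0918;-0.09 0.19 0 0 0.0918;-0.1 0.23 0 0 0.0918;-0.11 0.27 0 0 0.0918;-0.12 0.31 0 0 0.0918;-0.13 0.35 0 0 0.0918;-0.14 0.39 0 0 0.0918;-0.16 0.43 0.01 0 0.0918;-0.17 0.47 0.01 0 0.0918'
python3 -c "
from h import *
R,p=tool();print(ctrl.read_state()['joint_pos'],np.degrees([np.arccos(-R[2,0]),np.arctan2(R[1,0],R[0,0])]))
c,s=np.cos(P0[2]),np.sin(P0[2])
T=press(P0,[.003,.036,.121])[0];N=plan(T,np.array([-c,-s,0]))
plan(T-.2*R[:,0]);plan(T-.2*R[:,0]+[.06,-.16,.1])
"
```

```text
t: 9.6
eef_pos: [0.48, 0.0755, 0.4496]
tcp_rot: [0.058, 0.644, 0.476, -0.596]
contact_force: [0.6, 0.9, 0.2]
finger_gap: 0.0917
[-0.3335  0.3147  1.0889  0.5467  2.0543  2.1747] [ 34.6031 106.7468]
tcp [0.48   0.0755 0.4496] shift [ 0.3369  0.1158 -0.0201] turn 0.48907932352270256
tcp [0.48   0.0755 0.4496] shift [ 0.1369  0.1158 -0.0201] turn 0
tcp [0.48   0.0755 0.4496] shift [-0.0423  0.1939  0.0118] turn 0
```

```bash
python3 -m handwheel '0 0.04 0 0.1 0.0918;0 0.08 -0.01 0.2 0.0918;0.02 0.115 -0.02 0.3 0.0918;0.06 0.116 -0.02 0.4 0.0918;0.1 0.116 -0.02 0.489 0.0918;0.137 0.116 -0.02 0.489 0.0918;0.137 0.116 -0.02 0.489 0.0918;0.137 0.116 -0.02 0.489 0.0918'
python3 - <<'E'
from h import *
s=ctrl.read_state();R,p=tool(s);w=ctrl.camera("wrist");sc=ctrl.camera("scene");np.savez("w1.npz",R=R,p=p)
cv2.imwrite("pics/wrist1.png",w);cv2.imwrite("pics/scene1.png",sc)
print(s['joint_pos']);c,sn=np.cos(P0[2]),np.sin(P0[2])
T=press(P0,[.003,.036,.121])[0];plan(T,np.array([-c,-sn,0]))
pts=press(P0,[[.025,.029,.126],[-.019,.029,.126],[.025,.065,.126],[-.019,.065,.126],[.003,.007,.126],[-.065,-.015,.1],[.065,-.015,.1],[.11,-.125,.12],[-.11,-.125,.12]])
v=w.copy()
for q in wproj(pts,R,p): cv2.circle(v,tuple(int(round(a)) for a in q),2,(0,0,255),-1)
cv2.imwrite("pics/wrist1a.png",v)
E
```

```text
t: 10.27
eef_pos: [0.5492, 0.1031, 0.2842]
tcp_rot: [0.1, -0.637, -0.319, 0.695]
contact_force: [0.6, -0.8, 1.3]
finger_gap: 0.0915
[-0.2518  0.4928  1.2564  0.5129  1.7193  2.5557]
tcp [0.5511 0.1015 0.2867] shift [0.2003 0.0012 0.0007] turn 0.0009574052773731163
```

View pics/wrist1a.png

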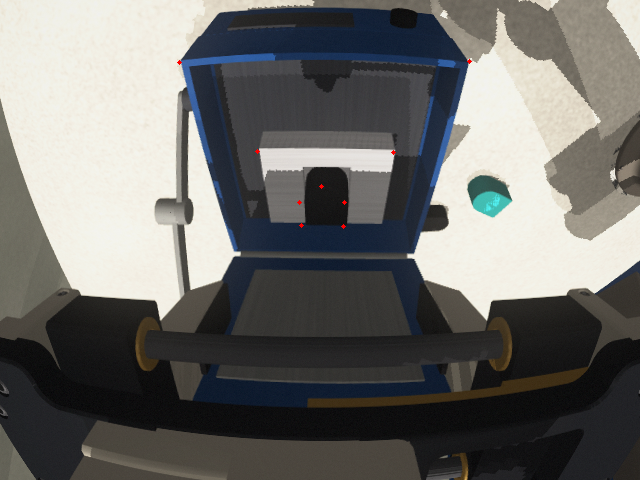

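The heel shows at wrist px (306–349, 167–224), 4 px right of my predicted centre, so I shift about 4 mm towards press −x (tool +z). Press rim and mould match the fit.

```bash
python3 -m handwheel '0.04 0.001 0.005 0 0.0918;0.08 0.001 0.005 0 0.0918;0.12 0.001 0.005 0 0.0918;0.15 0.001 0.005 0 0.0918;0.17 0.001 0.005 0 0.0918;0.185 0.001 0.005 0 0.0918;0.192 0.001 0.005 0 0.0918;0.196 0.001 0.005 0 0.0918;0.197 0.001 0.005 0 0.0918;0.197 0.001 0.005 0 0.0918'
python3 - <<'E'
from h import *
s=ctrl.read_state();R,p=tool(s);w=ctrl.camera("wrist")
print(p,s["contact_force"]);plan(press(P0,[-.001,.036,.121])[0])
cv2.imwrite("pics/wrist2.png",w[60:420,120:520])
E
```

```text
t: 11.2
eef_pos: [0.5144, 0.2058, 0.1233]
tcp_rot: [0.099, -0.64, -0.317, 0.693]
contact_force: [-0.3, 0.3, -0.1]
finger_gap: 0.0917
[0.5144 0.2058 0.1233] [-0.2992  0.2916 -0.069 ]
tcp [0.5143 0.2057 0.1233] shift [ 0.003  -0.0003 -0.0008] turn 0
```

View pics/wrist2.png

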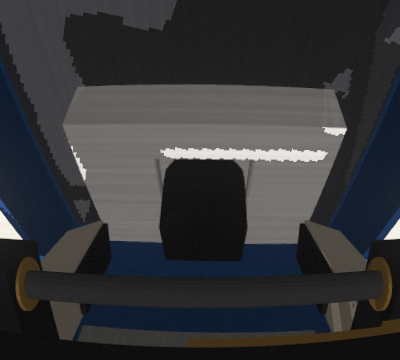

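Heel (crop 160–247 px) lies centred between the fingertips (105 and 300 px), clear of everything. Closing.

```bash
python3 -m handwheel '0.002 0 0 0 0.06;0.002 0 0 0 0.045;0.002 0 0 0 0.035;0.002 0 0 0 0.035;0.002 0 0 0 0.035;0.002 0 0 0 0.035;0.002 0 0 0 0.035;0.002 0 0 0 0.035;0.002 0 0 0 0.035;0.002 0 0 0 0.035' 25
python3 -c "
from h import *
R,p=tool();print(R.T@[0,0,.01])"
```

```text
t: 12.08
eef_pos: [0.513, 0.2075, 0.1209]
tcp_rot: [0.1, -0.639, -0.318, 0.694]
contact_force: [-0.1, -0.6, 3.3]
finger_gap: 0.0356
[-0.0082 -0.0057 -0.0002]
```

Run:
```python
from h import *
w=ctrl.camera("wrist");s=ctrl.read_state();print(s["finger_gap"],s["contact_force"])
cv2.imwrite("pics/wrist3.png",cv2.convertScaleAbs(w[120:400,150:490],alpha=1.6))
```

```text
0.035258834734210785 [0.7208 0.1078 1.9046]
```

View pics/wrist3.png

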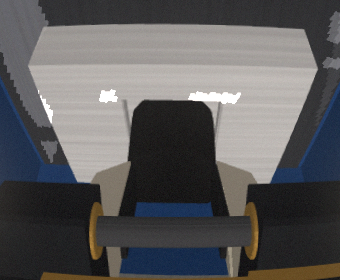

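```bash
python3 -m handwheel '0 0 0 0 0.03;0 0 0 0 0.025;0 0 0 0 0.02;0 0 0 0 0.02' 25
python3 -m handwheel '-0.003 -0.002 0 0 0.02;-0.006 -0.004 0 0 0.02;-0.012 -0.008 0 0 0.02;-0.018 -0.012 0 0 0.02;-0.025 -0.017 0 0 0.02;-0.025 -0.017 0 0 0.02' 25
python3 - <<'E'
from h import *
w=ctrl.camera("wrist");s=ctrl.read_state();print(s["finger_gap"],s["contact_force"])
cv2.imwrite("pics/wrist4.png",cv2.convertScaleAbs(w[120:400,150:490],alpha=1.6))
E
```

```text
t: 12.47
eef_pos: [0.5125, 0.2076, 0.1212]
tcp_rot: [0.1, -0.638, -0.318, 0.694]
contact_force: [-1.4, -1.2, 5.9]
finger_gap: 0.021
t: 12.97
eef_pos: [0.5133, 0.2071, 0.1529]
tcp_rot: [0.099, -0.64, -0.318, 0.693]
contact_force: [0.7, 0.5, 0.0]
finger_gap: 0.0198
0.019914518700673872 [ 0.3838 -1.0838 -0.3228]
```

View pics/wrist4.png

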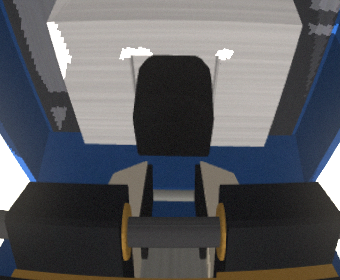

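Run:
```python
from h import *
R,p=tool();off=np.array([150,120]);print(p)
def pr(n,x): print(n,(wproj(press(P0,x),R,p)-off).round(0).tolist())
pr("mould front",[[-.065,-.015,.1],[.065,-.015,.1]]);pr("mould rear",[[-.065,.095,.1],[.065,.095,.1]])
pr("heel rear top",[[-.023,.065,.126],[.021,.065,.126]])
pr("heel front top/bot",[[-.001,.007,.126],[-.001,.007,.1]]);pr("heel sides@.029",[[-.023,.029,.126],[.021,.029,.126],[-.023,.029,.1],[.021,.029,.1]])
tips=np.array([[.014,y,s*.01] for s in(1,-1) for y in(-.0095,.0095)]);print("tips",(wproj(tips@R.T+p,R,p)-off).round())
# fit press y offset of mould, heel from observed rows
from scipy.optimize import brentq
row=lambda y,z:(wproj(press(P0,[-.001,y,z]),R,p)-off)[0,1]
print("mould front y",brentq(lambda y:row(y,.1)-22,-.1,.1),"rear",brentq(lambda y:row(y,.1)-145,0,.2))
print("heel rear top y",brentq(lambda y:row(y,.126)-155,0,.2),"front if z.1",brentq(lambda y:row(y,.1)-55,-.1,.1),"front if .126",brentq(lambda y:row(y,.126)-55,-.1,.1))
```

```text
[0.513  0.2071 0.152 ]
mould front [[298.0, 29.0], [42.0, 29.0]]
mould rear [[262.0, 149.0], [83.0, 148.0]]
heel rear top [[208.0, 158.0], [136.0, 158.0]]
heel front top/bot [[170.0, 95.0], [171.0, 58.0]]
heel sides@.029 [[213.0, 123.0], [130.0, 122.0], [210.0, 87.0], [134.0, 86.0]]
tips [[192. 176.]
 [192. 144.]
 [155. 176.]
 [155. 144.]]
mould front y -0.01724915630156918 rear 0.08960615529938774
heel rear top y 0.06136258578099373 front if z.1 0.004653476992770196 front if .126 -0.01917451351630951
```

Run:
```python
from h import *
s=ctrl.read_state();R,p=tool(s);w=ctrl.camera("wrist");sc=ctrl.camera("scene")
a=cv2.resize(w[160:400,220:420],None,fx=2,fy=2,interpolation=cv2.INTER_CUBIC)
g=s["finger_gap"]/2
for L in([[.014,y,sg*g] for sg in(1,-1) for y in(-.0095,.0095)],[[-.005,0,g],[-.005,0,-g]],[[-.047,-.0375,.05],[-.047,.0375,.05]]):
    for q in wproj(np.array(L)@R.T+p,R,p): cv2.circle(a,tuple(int(v) for v in (q-[220,160])*2),2,(0,0,255) if len(L)==4 else (0,255,0),-1)
b=cv2.resize(sc[170:330,320:453],(400,480),interpolation=cv2.INTER_CUBIC)
cv2.imwrite("pics/c5.png",cv2.convertScaleAbs(np.hstack([a,b]),alpha=1.5))
```

```text
(no output)
```

View pics/c5.png

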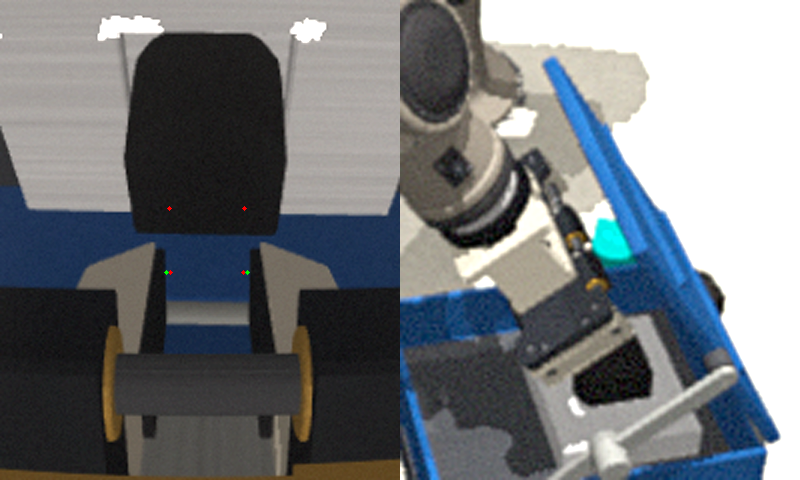

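Run:
```python
from h import *
R,p=tool()
for g,n in((.0458,"open obs (228,284),(419,284)"),(.00995,"closed obs inner (302.5,282),(345,282)")):
    print(n)
    for x in(.014,.004,-.006,-.012): print(x,wproj(np.array([[x,.0095,g],[x,.0095,-g],[x,-.0095,g],[x,-.0095,-g]])@R.T+p,R,p).round().tolist())
```

```text
open obs (228,284),(419,284)
0.014 [[408.0, 264.0], [238.0, 264.0], [405.0, 295.0], [241.0, 295.0]]
0.004 [[412.0, 271.0], [234.0, 271.0], [409.0, 303.0], [238.0, 303.0]]
-0.006 [[417.0, 279.0], [230.0, 279.0], [413.0, 312.0], [234.0, 312.0]]
-0.012 [[420.0, 284.0], [227.0, 284.0], [416.0, 318.0], [231.0, 318.0]]
closed obs inner (302.5,282),(345,282)
0.014 [[342.0, 264.0], [305.0, 264.0], [342.0, 296.0], [305.0, 296.0]]
0.004 [[343.0, 271.0], [304.0, 271.0], [342.0, 305.0], [304.0, 305.0]]
-0.006 [[344.0, 279.0], [303.0, 279.0], [343.0, 314.0], [304.0, 314.0]]
-0.012 [[345.0, 285.0], [302.0, 285.0], [344.0, 320.0], [303.0, 320.0]]
```

Fingertip corners show at tool x ≈ −10 mm (rows 284/282 and the pad spacing in both pictures agree), not +14 mm. So the fingers had closed over the heel's top, which the 3–6 N upward force agrees with. I'll go about 24 mm deeper.

```bash
python3 -m handwheel '-0.02 0 0 0 0.06;-0.02 0 0 0 0.0918;-0.02 0 0 0 0.0918;-0.02 0 0 0 0.0918;-0.02 0 0 0 0.0918;-0.02 0 0 0 0.0918'
python3 -c "
from h import *
plan(press(P0,[-.001,.047,.101])[0]);print(ctrl.read_state()['finger_gap'])"
```

```text
t: 13.62
eef_pos: [0.5152, 0.1965, 0.1667]
tcp_rot: [0.1, -0.638, -0.318, 0.694]
contact_force: [-0.2, -0.6, -0.2]
finger_gap: 0.0553
tcp [0.5152 0.1965 0.1667] shift [ 0.0665  0.0193 -0.0017] turn 0
0.0552545440965522
```

```bash
python3 -m handwheel '0 0.019 -0.001 0 0.0918;0 0.019 -0.001 0 0.0918;0 0.019 -0.001 0 0.0918;0 0.019 -0.001 0 0.0918;0.01 0.019 -0.001 0 0.0918;0.03 0.019 -0.001 0 0.0918;0.045 0.019 -0.001 0 0.0918;0.055 0.019 -0.001 0 0.0918;0.061 0.019 -0.001 0 0.0918;0.064 0.019 -0.001 0 0.0918;0.066 0.019 -0.001 0 0.0918;0.066 0.019 -0.001 0 0.0918'
python3 -m handwheel '0 0 0 0 0.07;0 0 0 0 0.05;0 0 0 0 0.035;0 0 0 0 0.035;0 0 0 0 0.035;0 0 0 0 0.035;0 0 0 0 0.035;0 0 0 0 0.035;0 0 0 0 0.035;0 0 0 0 0.035' 25
```

```text
t: 14.62
eef_pos: [0.511, 0.2177, 0.1023]
tcp_rot: [0.099, -0.639, -0.318, 0.694]
contact_force: [-0.9, 0.3, 0.5]
finger_gap: 0.0918
t: 15.45
eef_pos: [0.5108, 0.2176, 0.1023]
tcp_rot: [0.1, -0.639, -0.318, 0.694]
contact_force: [-0.3, -1.1, 0.8]
finger_gap: 0.0441
```

Gripped (44.1 mm). Lift straight up, then back out.

```bash
python3 -m handwheel '-0.004 -0.003 0 0 0.035;-0.008 -0.006 0 0 0.035;-0.014 -0.01 0 0 0.035;-0.02 -0.014 0 0 0.035;-0.035 -0.02 0 0 0.035;-0.06 -0.02 0 0 0.035;-0.09 -0.02 0 0 0.035;-0.12 -0.02 0 0 0.035;-0.15 -0.02 0 0 0.035;-0.18 -0.02 0 0 0.035;-0.21 -0.02 0 0 0.035;-0.23 -0.02 0 0 0.035' 25
python3 - <<'E'
from h import *
s=ctrl.read_state();print(s["finger_gap"],s["contact_force"],s["joint_pos"])
plan([.456,-.302,.12]);plan([.456,-.302,.0165]);w=ctrl.camera("wrist");sc=ctrl.camera("scene")
cv2.imwrite("pics/c6.png",cv2.convertScaleAbs(np.hstack([w[100:400,170:470],cv2.resize(sc[130:330,280:480],(300,300))]),alpha=1.3))
E
```

```text
t: 16.45
eef_pos: [0.5439, 0.1067, 0.306]
tcp_rot: [0.099, -0.64, -0.317, 0.693]
contact_force: [1.4, -0.1, 0.1]
finger_gap: 0.0438
0.04384849437192565 [ 1.3639 -0.122   0.1091] [-0.2484  0.4645  1.2411  0.5169  1.7479  2.5802]
tcp [0.5439 0.1067 0.306 ] shift [-0.0542  0.4002  0.215 ] turn 0
tcp [0.5439 0.1067 0.306 ] shift [0.0311 0.4588 0.2171] turn 0
```

View pics/c6.png

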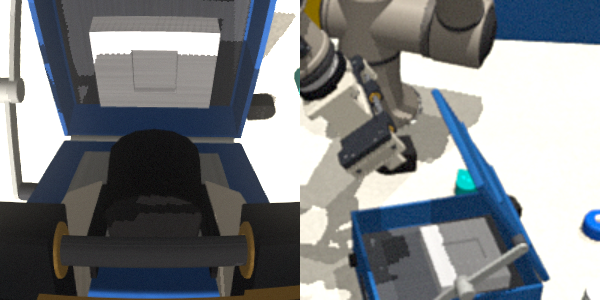

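The heel is held upright in the jaws and the cavity is empty. On to the tray.

```bash
python3 -m handwheel '-0.005 0.03 0.015 0 0.035;-0.01 0.065 0.035 0 0.035;-0.015 0.1 0.054 0 0.035;-0.02 0.135 0.073 0 0.035;-0.024 0.17 0.092 0 0.035;-0.028 0.205 0.11 0 0.035;-0.032 0.24 0.13 0 0.035;-0.036 0.275 0.15 0 0.035;-0.04 0.31 0.17 0 0.035;-0.045 0.345 0.19 0 0.035;-0.05 0.38 0.205 0 0.035;-0.054 0.4 0.215 0 0.035' 25
python3 -m handwheel '0 0 0 0 0.035'
python3 - <<'E'
from h import *
s=ctrl.read_state();print(s["finger_gap"],s["joint_pos"])
plan([.456,-.302,.0165]);plan([.456,-.302,.022])
E
```

```text
t: 17.55
eef_pos: [0.4534, -0.3017, 0.1133]
tcp_rot: [0.101, -0.638, -0.317, 0.694]
contact_force: [0.7, 0.2, -1.6]
finger_gap: 0.044
t: 17.63
eef_pos: [0.4531, -0.3025, 0.1128]
tcp_rot: [0.102, -0.638, -0.317, 0.695]
contact_force: [-1.2, 0.0, -0.9]
finger_gap: 0.0436
0.04360822220839918 [-0.8695  0.8041  1.1646  0.2309  1.7362  1.9245]
tcp [ 0.4531 -0.3025  0.1128] shift [ 0.0789  0.0553 -0.0016] turn 0
tcp [ 0.4531 -0.3025  0.1128] shift [ 0.0743  0.0521 -0.0016] turn 0
```

```bash
python3 -m handwheel '0.02 0.014 -0.001 0 0.035;0.04 0.028 -0.001 0 0.035;0.055 0.039 -0.001 0 0.035;0.065 0.045 -0.001 0 0.035;0.071 0.05 -0.001 0 0.035;0.0745 0.052 -0.001 0 0.035;0.0745 0.052 -0.001 0 0.035;0.0745 0.052 -0.001 0 0.035' 
python3 -m handwheel '0.0012 0.0008 0 0 0.035;0.0025 0.0017 0 0 0.035;0.0025 0.0017 0 0 0.035'
python3 -m handwheel '0.0012 0.0008 0 0 0.035;0.0012 0.0008 0 0 0.035'
```

```text
t: 18.3
eef_pos: [0.458, -0.2997, 0.0264]
tcp_rot: [0.099, -0.639, -0.317, 0.694]
contact_force: [-0.0, -0.6, -0.6]
finger_gap: 0.0439
t: 18.55
eef_pos: [0.4578, -0.2998, 0.0229]
tcp_rot: [0.099, -0.639, -0.317, 0.694]
contact_force: [0.8, 0.4, -0.5]
finger_gap: 0.044
t: 18.72
eef_pos: [0.4577, -0.2997, 0.0211]
tcp_rot: [0.1, -0.639, -0.317, 0.694]
contact_force: [0.0, -0.4, -1.2]
finger_gap: 0.0439
```

```bash
python3 -m handwheel '0.0012 0.0008 0 0 0.035;0.0025 0.0017 0 0 0.035;0.0025 0.0017 0 0 0.035'
python3 -m handwheel '0.0012 0.0008 0 0 0.035;0.0012 0.0008 0 0 0.035'
python3 -m handwheel '0.0008 0.0006 0 0 0.035;0.0008 0.0006 0 0 0.035'
```

```text
t: 18.97
eef_pos: [0.4576, -0.2995, 0.0178]
tcp_rot: [0.1, -0.638, -0.318, 0.694]
contact_force: [0.4, 0.2, -1.0]
finger_gap: 0.0439
t: 19.13
eef_pos: [0.4577, -0.2995, 0.0165]
tcp_rot: [0.1, -0.639, -0.318, 0.694]
contact_force: [-0.4, 0.4, -2.3]
finger_gap: 0.0435
t: 19.3
eef_pos: [0.4577, -0.2995, 0.0156]
tcp_rot: [0.1, -0.639, -0.318, 0.694]
contact_force: [0.6, -0.0, -1.3]
finger_gap: 0.0438
```

```bash
python3 -m handwheel '0.0008 0.0006 0 0 0.035;0.0008 0.0006 0 0 0.035'
python3 -m handwheel '0.0008 0.0006 0 0 0.035;0.0008 0.0006 0 0 0.035'
```

```text
t: 19.47
eef_pos: [0.4578, -0.2997, 0.0153]
tcp_rot: [0.1, -0.639, -0.318, 0.694]
contact_force: [0.8, 0.1, 3.3]
finger_gap: 0.0439
t: 19.63
eef_pos: [0.4578, -0.2996, 0.0152]
tcp_rot: [0.1, -0.639, -0.318, 0.694]
contact_force: [-1.3, -1.0, 9.7]
finger_gap: 0.0437
```

```bash
python3 -m handwheel '0 0 0 0 0.05;-0.0008 -0.0006 0 0 0.06;-0.0008 -0.0006 0 0 0.065;-0.0008 -0.0006 0 0 0.065;-0.0008 -0.0006 0 0 0.065;-0.005 -0.0006 0 0 0.065;-0.02 0 0 0 0.065;-0.05 0 0 0 0.065;-0.08 0 0 0 0.065;-0.12 0 0 0 0.065;-0.16 0 0 0 0.065;-0.2 0 0 0 0.065'
python3 - <<'E'
from h import *
s=ctrl.read_state();R,p=tool(s);print(s["joint_pos"],p)
t=ctrl.camera("top");sc=ctrl.camera("scene");w=ctrl.camera("wrist")
cv2.imwrite("pics/c7.png",np.hstack([cv2.resize(sc[230:350,120:280],(400,300)),cv2.resize(w[60:360,120:520],(400,300))]))
E
```

```text
t: 20.63
eef_pos: [0.4906, -0.409, 0.1806]
tcp_rot: [0.099, -0.639, -0.317, 0.694]
contact_force: [1.1, -0.9, -0.3]
finger_gap: 0.0648
[-0.9192  0.9777  0.611   0.2342  2.1142  1.9616] [ 0.4906 -0.409   0.1806]
```

View pics/c7.png

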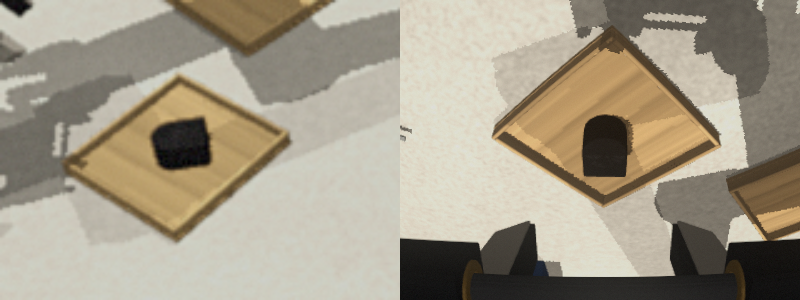

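The heel stands upright in the far tray. Next is the knee: tool x is already almost square to the stay, so closed fingertips will push it along tool x.

Run:
```python
from h import *
R,p=tool();x=R[:,0];c,s=np.cos(P0[2]),np.sin(P0[2])
tip=press(P0,[.133,-.016,.181])[0]
plan(tip+.010*x-.07*x)
M=np.array([[c,s,0],[-s,c,0],[0,0,1]]);print("tool in press",M@R)
```

```text
tcp [ 0.4916 -0.4111  0.1811] shift [ 0.2436 -0.4354 -0.3498] turn 0
tool in press [[ 0.0248 -0.0009 -0.9997]
 [ 0.5607 -0.8279  0.0147]
 [-0.8276 -0.5609 -0.02  ]]
```

```bash
python3 -m handwheel '0 -0.03 -0.025 0 0.04;0 -0.06 -0.05 0 0;0 -0.09 -0.075 0 0;0 -0.12 -0.1 0 0;0 -0.15 -0.125 0 0;0 -0.18 -0.15 0 0;0.01 -0.21 -0.175 0 0;0.03 -0.24 -0.195 0 0;0.05 -0.27 -0.22 0 0;0.07 -0.3 -0.24 0 0;0.09 -0.33 -0.265 0 0;0.11 -0.36 -0.29 0 0' 20
python3 -m handwheel '0.03 -0.03 -0.025 0 0;0.06 -0.055 -0.045 0 0;0.09 -0.075 -0.06 0 0;0.12 -0.075 -0.06 0 0;0.134 -0.075 -0.06 0 0;0.134 -0.075 -0.06 0 0'
python3 - <<'E'
from h import *
s=ctrl.read_state();R,p=tool(s);x=R[:,0];print(s["finger_gap"],s["joint_pos"])
tip=press(P0,[.133,-.016,.181])[0]
plan(tip+.010*x-.07*x)
E
```

```text
t: 21.78
eef_pos: [0.6493, 0.0193, 0.2961]
tcp_rot: [0.1, -0.638, -0.318, 0.695]
contact_force: [-0.6, -0.9, -0.0]
finger_gap: 0.0003
t: 22.28
eef_pos: [0.6615, 0.1701, 0.2258]
tcp_rot: [0.1, -0.635, -0.319, 0.697]
contact_force: [0.3, 0.2, -0.1]
finger_gap: 0.0004
0.0003642919490438992 [-0.1196  0.7501  0.9532  0.5506  1.699   2.6953]
tcp [0.6615 0.1701 0.2258] shift [-0.0051 -0.0004 -0.0067] turn 0
```

```bash
python3 -m handwheel '0 0 -0.006 0 0;0.02 0 -0.006 0 0;0.035 0 -0.006 0 0;0.045 0 -0.006 0 0;0.05 0 -0.006 0 0;0.05 0 -0.006 0 0'
python3 -m handwheel '0.004 0 0 0 0;0.008 0 0 0 0;0.008 0 0 0 0'
python3 -m handwheel '0.004 0 0 0 0;0.008 0 0 0 0;0.008 0 0 0 0'
python3 -m handwheel '0.004 0 0 0 0;0.008 0 0 0 0;0.008 0 0 0 0'
```

```text
t: 22.78
eef_pos: [0.6624, 0.1954, 0.1891]
tcp_rot: [0.1, -0.638, -0.317, 0.694]
contact_force: [0.2, 0.5, 0.8]
finger_gap: 0.0005
t: 23.03
eef_pos: [0.661, 0.2001, 0.1827]
tcp_rot: [0.1, -0.639, -0.317, 0.694]
contact_force: [-0.2, -0.3, -0.4]
finger_gap: 0.0004
t: 23.28
eef_pos: [0.6592, 0.2049, 0.1755]
tcp_rot: [0.1, -0.638, -0.318, 0.694]
contact_force: [-0.5, 1.5, 0.0]
finger_gap: 0.0006
t: 23.53
eef_pos: [0.658, 0.2093, 0.1689]
tcp_rot: [0.1, -0.638, -0.318, 0.694]
contact_force: [-0.0, 0.5, 0.1]
finger_gap: 0.0005
```

```bash
python3 -m handwheel '0.004 0 0 0 0;0.008 0 0 0 0;0.008 0 0 0 0'
python3 -m handwheel '0.003 0 0 0 0;0.006 0 0 0 0;0.006 0 0 0 0'
python3 -m handwheel '0.003 0 0 0 0;0.006 0 0 0 0;0.006 0 0 0 0'
```

```text
t: 23.78
eef_pos: [0.6567, 0.2136, 0.1622]
tcp_rot: [0.1, -0.638, -0.318, 0.694]
contact_force: [0.3, 0.5, 0.2]
finger_gap: 0.0006
t: 24.03
eef_pos: [0.6559, 0.2166, 0.1576]
tcp_rot: [0.1, -0.638, -0.317, 0.694]
contact_force: [-0.3, 0.6, 1.0]
finger_gap: 0.0006
t: 24.28
eef_pos: [0.655, 0.2199, 0.1527]
tcp_rot: [0.1, -0.639, -0.317, 0.694]
contact_force: [0.8, -1.0, 0.2]
finger_gap: 0.0001
```

Run:
```python
from h import *
s=ctrl.read_state();R,p=tool(s);print(s["contact_force"])
w=ctrl.camera("wrist");sc=ctrl.camera("scene")
a=w[110:410,200:500].copy()
cv2.imwrite("pics/c8.png",np.hstack([cv2.resize(a,(400,400)),cv2.resize(sc[190:350,310:470],(400,400))]))
```

```text
[ 0.7937 -1.0244  0.2279]
```

View pics/c8.png

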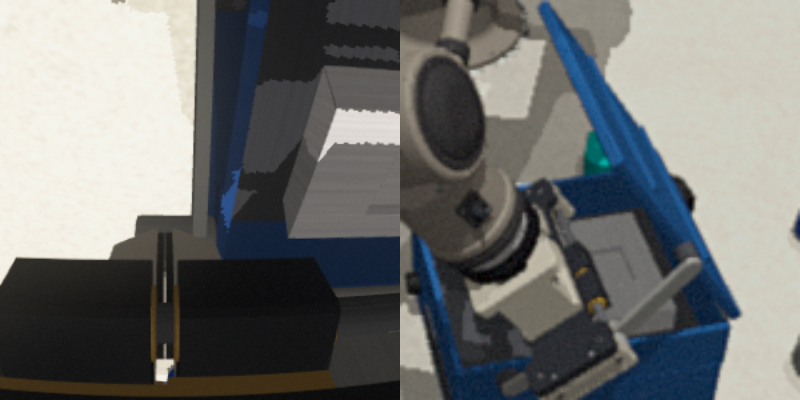

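Fingertips (crop 112–222, 230) are directly before the knuckle (135–220, 215), not yet touching; go on in small steps.

```bash
python3 -m handwheel '0.003 0 0.003 0 0;0.006 0 0.003 0 0;0.006 0 0.003 0 0'
python3 -m handwheel '0.003 0 0 0 0;0.006 0 0 0 0;0.006 0 0 0 0'
python3 -m handwheel '0.003 0 0 0 0;0.006 0 0 0 0;0.006 0 0 0 0'
```

```text
t: 24.63
eef_pos: [0.651, 0.2221, 0.1478]
tcp_rot: [0.1, -0.639, -0.317, 0.694]
contact_force: [-0.0, -1.5, 0.6]
finger_gap: 0.0009
t: 24.88
eef_pos: [0.6504, 0.2247, 0.1424]
tcp_rot: [0.099, -0.639, -0.317, 0.694]
contact_force: [1.2, -4.0, 0.1]
finger_gap: 0.0005
t: 25.13
eef_pos: [0.65, 0.2264, 0.137]
tcp_rot: [0.099, -0.639, -0.316, 0.694]
contact_force: [2.7, -9.3, -1.8]
finger_gap: 0.0003
```

Run:
```python
from h import *
s=ctrl.read_state();R,p=tool(s);print(s["contact_force"],s["moment"])
w=ctrl.camera("wrist");sc=ctrl.camera("scene");t=ctrl.camera("top")
for n in("wrist","scene","top"): pass
def dot(im,q,c=(0,0,255)):
    for a in q: cv2.circle(im,tuple(int(round(v)) for v in a),1,c,-1)
k=press(P0,[[.116,-.008,.172],[.146,-.008,.172]]);tip=np.array([[-.01,-.0095,0],[-.01,.0095,0]])@R.T+p
dot(w,wproj(k,R,p));dot(w,wproj(tip,R,p),(0,255,0));dot(sc,proj("scene",k));dot(sc,proj("scene",tip),(0,255,0))
A=cv2.resize(w[130:350,200:420],(400,400));B=cv2.resize(sc[200:350,320:470],(400,400));C=cv2.resize(t[130:280,190:490],(400,200));D=cv2.resize(w,(267,200))
cv2.imwrite("pics/c9.png",cv2.convertScaleAbs(np.vstack([np.hstack([A,B]),np.hstack([C,D,np.zeros((200,133,3),np.uint8)])]),alpha=1.3))
```

```text
[ 2.7363 -9.3009 -1.8201] [-1.6745 -0.4067  0.0654]
```

View pics/c9.png

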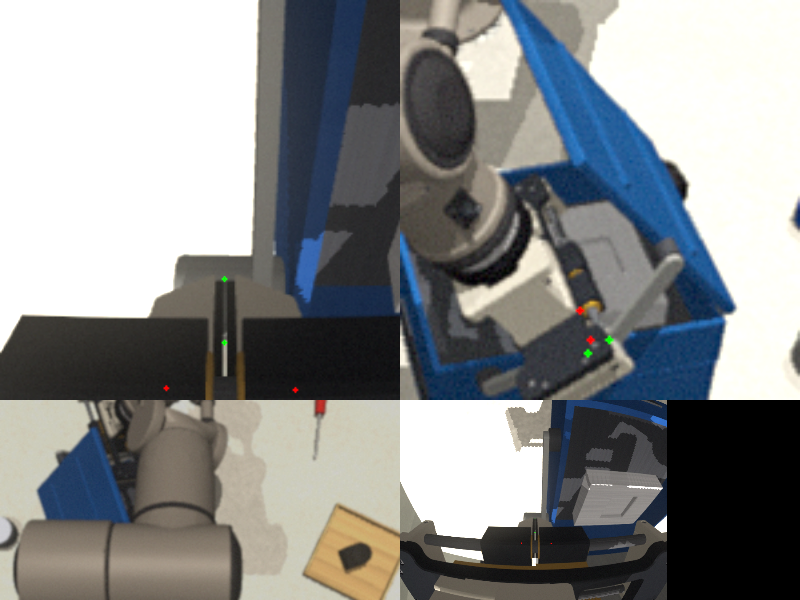

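The knee has broken: in the scene crop the lid has come down and the upper link is steeper. The lid's free edge now leans on the gripper (9 N in −y). I'll work out the lid and knee angles from the lid corner, scene px ≈(385.6, 260.7).

```bash
cat >> h.py <<'E'
def lidpt(th,x,r=.25,n=.012): return press(P0,[x,.125-r*np.cos(th)+n*np.sin(th),.125+r*np.sin(th)+n*np.cos(th)])[0]
def kneeang(th):
    # pin on the lid at start (.070,.232), fixed pin (-.080,.105), links .0985
    v=np.array([.070-.125,.232-.125]);a=np.radians(60)-th;R2=np.array([[np.cos(a),-np.sin(a)],[np.sin(a),np.cos(a)]])
    D=np.linalg.norm(np.array([.125,.125])+R2@v-np.array([-.080,.105]));return 2*np.arccos(min(1,D/.198))+.105
E
python3 - <<'E'
from h import *
for d in(60,56,52,48,44,40,36):
    th=np.radians(d);print(d,"corner +x",proj("scene",lidpt(th,.11)).round(1),"-x",proj("scene",lidpt(th,-.11)).round(1),"knee",round(kneeang(th),2))
E
```

```text
60 corner +x [[401.7 251.6]] -x [[369.3 187.3]] knee 0.35
56 corner +x [[393.7 256.1]] -x [[362.5 191.3]] knee 0.73
52 corner +x [[386.1 261. ]] -x [[356.1 195.7]] knee 0.96
48 corner +x [[378.8 266.1]] -x [[349.9 200.4]] knee 1.15
44 corner +x [[372.  271.5]] -x [[344.2 205.4]] knee 1.31
40 corner +x [[365.6 277. ]] -x [[338.8 210.5]] knee 1.45
36 corner +x [[359.7 282.7]] -x [[333.9 215.8]] knee 1.58
```

```bash
python3 -m handwheel '-0.006 0.007 0 0 0;-0.013 0.014 0 0 0;-0.026 0.028 0 0 0;-0.045 0.048 0 0 0;-0.065 0.07 0 0 0;-0.085 0.09 0 0 0;-0.12 0.09 0 0 0;-0.16 0.09 0 0 0;-0.2 0.09 0 0 0;-0.24 0.09 0 0 0;-0.26 0.09 0 0 0;-0.26 0.09 0 0 0'
python3 - <<'E'
from h import *
s=ctrl.read_state();R,p=tool(s);sc=ctrl.camera("scene");cv2.imwrite("pics/scene9.png",sc);print(s["contact_force"],s["joint_pos"])
# lid angle: edge of blue vs background along +x side: match model line from hinge corner to free corner
hsv=cv2.cvtColor(sc,cv2.COLOR_BGR2HSV);b=((hsv[...,0]>100)&(hsv[...,0]<125)&(hsv[...,1]>120)).astype(np.float32)
for d in range(62,30,-2):
    th=np.radians(d);q=np.array([proj("scene",lidpt(th,x,r,.006))[0] for x in(-.1,-.05,0,.05,.1) for r in np.linspace(.03,.245,20)])
    q2=np.array([proj("scene",lidpt(th,x,.262,.006))[0] for x in(-.1,-.05,0,.05,.1)])
    print(d,round(float(np.mean([b[int(v),int(u)] for u,v in q])),2),round(float(np.mean([b[int(v),int(u)] for u,v in q2])),2),end=' | ')
th=np.radians(52);x=R[:,0];y=R[:,1]
n=.012+.03;C=lidpt(th,0,.215,n);T=C-.0095*y+.010*x;print();plan(T-.12*x-.05*y);plan(T)
E
```

```text
t: 26.28
eef_pos: [0.7172, 0.0136, 0.3053]
tcp_rot: [0.099, -0.642, -0.316, 0.692]
contact_force: [0.1, -0.2, -0.4]
finger_gap: 0.0005
[ 0.0585 -0.1812 -0.4353] [-0.3094  0.9232  0.3955  0.5767  2.1065  2.7375]
62 0.64 0.2 | 60 0.74 0.4 | 58 0.85 0.6 | 56 0.93 0.8 | 54 0.97 0.8 | 52 0.88 0.0 | 50 0.74 0.0 | 48 0.66 0.0 | 46 0.62 0.2 | 44 0.58 0.2 | 42 0.52 0.2 | 40 0.47 0.2 | 38 0.42 0.2 | 36 0.41 0.2 | 34 0.39 0.0 | 32 0.38 0.2 | 
tcp [0.7168 0.0153 0.3025] shift [ 0.0068 -0.2657  0.131 ] turn 0
tcp [0.7168 0.0153 0.3025] shift [ 0.1266 -0.2154  0.1306] turn 0
```

```bash
python3 -m handwheel '0 -0.037 0.018 0 0;0 -0.074 0.036 0 0;0 -0.111 0.055 0 0;0 -0.148 0.073 0 0;0 -0.185 0.091 0 0;0 -0.222 0.11 0 0;0.007 -0.255 0.125 0 0;0.007 -0.266 0.131 0 0;0.007 -0.266 0.131 0 0'
python3 - <<'E'
from h import *
s=ctrl.read_state();R,p=tool(s);x=R[:,0];y=R[:,1];print(s["joint_pos"],s["contact_force"])
th=np.radians(53.5)
for n in(.042,.022): plan(lidpt(th,0,.215,n)-.0095*y+.010*x)
E
```

```text
t: 27.08
eef_pos: [0.5167, 0.1895, 0.4458]
tcp_rot: [0.098, -0.639, -0.319, 0.693]
contact_force: [0.0, -0.3, -0.1]
finger_gap: -0.0001
[-0.1165  0.373   1.0145  0.5955  1.9534  2.8675] [ 0.0216 -0.3352 -0.1348]
tcp [0.5167 0.1895 0.4458] shift [ 0.1187  0.0497 -0.0024] turn 0
tcp [0.5167 0.1895 0.4458] shift [ 0.1193  0.0697 -0.0023] turn 0
```

```bash
python3 -m handwheel '0.035 0 0 0 0;0.07 0 0 0 0;0.1 0 0 0 0;0.118 0.01 0 0 0;0.118 0.03 0 0 0;0.118 0.045 0 0 0;0.118 0.05 0 0 0;0.118 0.05 0 0 0'
python3 -m handwheel '0 0.005 0 0 0;0 0.01 0 0 0;0 0.01 0 0 0'
python3 -m handwheel '0 0.005 0 0 0;0 0.01 0 0 0;0 0.01 0 0 0'
python3 -m handwheel '0 0.004 0 0 0;0 0.008 0 0 0;0 0.008 0 0 0'
```

```text
t: 27.75
eef_pos: [0.5137, 0.211, 0.316]
tcp_rot: [0.101, -0.637, -0.317, 0.695]
contact_force: [0.2, 0.2, -1.1]
finger_gap: 0.0004
t: 28.0
eef_pos: [0.5163, 0.2039, 0.3125]
tcp_rot: [0.1, -0.639, -0.317, 0.694]
contact_force: [-0.5, -0.0, 0.7]
finger_gap: 0.0001
t: 28.25
eef_pos: [0.5189, 0.196, 0.3068]
tcp_rot: [0.1, -0.639, -0.317, 0.694]
contact_force: [-0.1, 0.8, 0.0]
finger_gap: 0.0004
t: 28.5
eef_pos: [0.521, 0.19, 0.3025]
tcp_rot: [0.1, -0.639, -0.317, 0.694]
contact_force: [0.5, -0.3, 0.1]
finger_gap: 0.0007
```

```bash
python3 -m handwheel '0 0.004 0 0 0;0 0.008 0 0 0;0 0.008 0 0 0'
python3 - <<'E'
from h import *
R,p=tool();x=R[:,0];y=R[:,1]
for d in range(54,-5,-4):
    T=lidpt(np.radians(d),0,.215,.012)-.0095*y+.010*x;print(d,(R.T@(T-p)).round(3))
E
```

```text
t: 28.75
eef_pos: [0.5232, 0.1836, 0.2977]
tcp_rot: [0.1, -0.639, -0.317, 0.694]
contact_force: [0.1, 0.0, 0.7]
finger_gap: 0.0005
54 [ 0.002 -0.013 -0.001]
50 [ 0.002  0.002 -0.001]
46 [ 0.003  0.017 -0.001]
42 [ 0.005  0.032 -0.001]
38 [ 0.009  0.047 -0.001]
34 [ 0.013  0.061 -0.001]
30 [ 0.018  0.076 -0.001]
26 [ 0.024  0.089 -0.001]
22 [ 0.031  0.103 -0.   ]
18 [ 0.039  0.115 -0.   ]
14 [ 0.048  0.127 -0.   ]
10 [0.058 0.139 0.   ]
6 [0.068 0.15  0.   ]
2 [0.079 0.16  0.   ]
-2 [0.091 0.169 0.001]
```

```bash
python3 -m handwheel '0.001 0.006 0 0 0;0.002 0.012 0 0 0;0.003 0.018 0 0 0;0.004 0.025 0 0 0;0.005 0.032 0 0 0;0.006 0.038 0 0 0;0.008 0.044 0 0 0;0.01 0.05 0 0 0;0.011 0.056 0 0 0;0.013 0.061 0 0 0'
python3 - <<'E'
from h import *
R,p=tool();x=R[:,0];y=R[:,1];sc=ctrl.camera("scene");cv2.imwrite("pics/scene10.png",sc)
hsv=cv2.cvtColor(sc,cv2.COLOR_BGR2HSV);b=((hsv[...,0]>100)&(hsv[...,0]<125)&(hsv[...,1]>120)).astype(np.float32)
for d in range(56,20,-2):
    th=np.radians(d);f=lambda r:round(float(np.mean([b[tuple(proj("scene",lidpt(th,xx,r,.006))[0].astype(int)[::-1])] for xx in(-.1,-.05,.07,.1)])),2)
    print(d,f(.235),f(.262),end=' | ')
print(p)
for d in range(38,-5,-4):
    T=lidpt(np.radians(d),0,.215,.012)-.0095*y+.010*x;print(d,(R.T@(T-p)).round(3))
E
```

```text
t: 29.58
eef_pos: [0.5373, 0.1433, 0.2523]
tcp_rot: [0.1, -0.638, -0.317, 0.694]
contact_force: [-0.6, -0.9, 1.9]
finger_gap: 0.0001
56 0.5 0.5 | 54 0.5 0.5 | 52 0.5 0.5 | 50 0.5 0.5 | 48 0.5 0.25 | 46 0.5 0.25 | 44 0.5 0.25 | 42 0.5 0.5 | 40 0.5 0.5 | 38 0.5 0.5 | 36 0.5 0.5 | 34 0.5 0.25 | 32 0.5 0.25 | 30 0.0 0.25 | 28 0.0 0.25 | 26 0.0 0.0 | 24 0.0 0.0 | 22 0.0 0.0 | [0.5373 0.1433 0.2523]
38 [-0.005 -0.014 -0.001]
34 [-0.     0.    -0.001]
30 [ 0.005  0.015 -0.001]
26 [ 0.011  0.028 -0.001]
22 [ 0.018  0.041 -0.   ]
18 [ 0.026  0.054 -0.   ]
14 [ 0.035  0.066 -0.   ]
10 [0.045 0.078 0.   ]
6 [0.055 0.089 0.   ]
2 [0.066 0.099 0.001]
-2 [0.078 0.108 0.001]
```

```bash
python3 -m handwheel '0.003 0.008 0 0 0;0.005 0.015 0 0 0;0.008 0.022 0 0 0;0.011 0.028 0 0 0;0.014 0.035 0 0 0;0.018 0.041 0 0 0;0.022 0.048 0 0 0;0.026 0.054 0 0 0;0.03 0.06 0 0 0;0.035 0.066 0 0 0;0.04 0.072 0 0 0;0.045 0.078 0 0 0'
python3 - <<'E'
from h import *
R,p=tool();x=R[:,0];y=R[:,1];print(p)
for d in range(12,-7,-2):
    T=lidpt(np.radians(d),0,.215,.012)-.0095*y+.010*x;print(d,(R.T@(T-p)).round(3))
E
```

```text
t: 30.63
eef_pos: [0.5507, 0.1073, 0.1708]
tcp_rot: [0.1, -0.639, -0.317, 0.694]
contact_force: [-0.8, -0.2, -0.2]
finger_gap: 0.0006
[0.5507 0.1073 0.1708]
12 [-0.006 -0.006  0.   ]
10 [-0.001 -0.     0.   ]
8 [0.005 0.005 0.   ]
6 [0.01  0.011 0.   ]
4 [0.015 0.016 0.001]
2 [0.021 0.021 0.001]
0 [0.027 0.025 0.001]
-2 [0.033 0.03  0.001]
-4 [0.039 0.034 0.001]
-6 [0.045 0.038 0.001]
```

```bash
python3 -m handwheel '0.003 0.003 0 0 0;0.006 0.006 0 0 0;0.009 0.009 0 0 0;0.012 0.012 0 0 0;0.015 0.016 0 0 0;0.015 0.016 0 0 0'
python3 -m handwheel '0.003 0.002 0 0 0;0.006 0.005 0 0 0;0.006 0.005 0 0 0'
python3 -m handwheel '0.003 0.002 0 0 0;0.006 0.004 0 0 0;0.006 0.004 0 0 0'
python3 -c "
from h import *
R,p=tool();x=R[:,0];y=R[:,1]
print((R.T@(lidpt(0,0,.215,.012)-.0095*y+.010*x-p)).round(4))"
```

```text
t: 31.13
eef_pos: [0.5522, 0.103, 0.1492]
tcp_rot: [0.1, -0.638, -0.317, 0.694]
contact_force: [-0.2, 0.2, 0.5]
finger_gap: 0.0008
t: 31.38
eef_pos: [0.5526, 0.1025, 0.1416]
tcp_rot: [0.1, -0.638, -0.317, 0.694]
contact_force: [-0.2, 0.1, -0.5]
finger_gap: 0.0006
t: 31.63
eef_pos: [0.5526, 0.1027, 0.1344]
tcp_rot: [0.1, -0.638, -0.317, 0.694]
contact_force: [-0.1, 0.8, -0.2]
finger_gap: 0.0001
[-0.0002  0.0008  0.0005]
```

```bash
python3 -m handwheel '0.0016 0.0011 0 0 0;0.0033 0.0022 0 0 0;0.0033 0.0022 0 0 0'
python3 -m handwheel '0.0016 0.0011 0 0 0;0.0033 0.0022 0 0 0;0.0033 0.0022 0 0 0'
python3 - <<'E'
from h import *
sc=ctrl.camera("scene");cv2.imwrite("pics/scene11.png",sc)
for d in(14,10,6,3,0): print(d,"free +x top corner",proj("scene",lidpt(np.radians(d),.11)).round(0),"-x",proj("scene",lidpt(np.radians(d),-.11)).round(0))
hsv=cv2.cvtColor(sc,cv2.COLOR_BGR2HSV)
b=((hsv[...,0]>100)&(hsv[...,0]<125)&(hsv[...,1]>120))
for v in range(260,345,5): print(v,[int(b[v,u]) for u in range(308,345,2)])
E
```

```text
t: 31.88
eef_pos: [0.5531, 0.1028, 0.1321]
tcp_rot: [0.1, -0.639, -0.318, 0.694]
contact_force: [-0.3, -0.9, 6.3]
finger_gap: 0.0006
t: 32.13
eef_pos: [0.5532, 0.1029, 0.1312]
tcp_rot: [0.1, -0.639, -0.319, 0.693]
contact_force: [-5.3, -5.3, 24.0]
finger_gap: 0.0005
14 free +x top corner [[337. 315.]] -x [[316. 247.]]
10 free +x top corner [[335. 321.]] -x [[314. 252.]]
6 free +x top corner [[334. 327.]] -x [[313. 258.]]
3 free +x top corner [[333. 331.]] -x [[312. 262.]]
0 free +x top corner [[333. 335.]] -x [[312. 266.]]
260 [0, 0, 0, 0, 0, 0, 0, 0, 0, 0, 0, 0, 0, 0, 0, 0, 0, 0, 0]
265 [0, 0, 0, 0, 0, 0, 0, 0, 0, 0, 0, 0, 0, 1, 1, 1, 1, 1, 1]
270 [0, 0, 0, 0, 0, 0, 0, 0, 0, 0, 0, 0, 0, 0, 1, 1, 1, 1, 1]
275 [0, 0, 0, 0, 0, 0, 0, 0, 0, 0, 0, 0, 0, 0, 0, 1, 1, 1, 1]
280 [0, 0, 0, 0, 0, 0, 0, 0, 0, 0, 0, 0, 0, 0, 0, 1, 1, 1, 1]
285 [0, 0, 0, 0, 0, 0, 0, 0, 0, 0, 0, 0, 0, 0, 0, 0, 0, 1, 1]
290 [0, 0, 0, 0, 0, 0, 0, 0, 0, 0, 0, 0, 0, 0, 0, 0, 0, 0, 0]
295 [0, 0, 0, 0, 0, 0, 0, 0, 0, 0, 0, 0, 0, 0, 0, 0, 0, 0, 0]
300 [0, 0, 0, 0, 0, 0, 0, 0, 0, 0, 0, 0, 0, 0, 0, 0, 0, 0, 1]
305 [0, 0, 0, 0, 0, 0, 0, 0, 0, 0, 0, 0, 0, 0, 0, 1, 1, 1, 1]
310 [0, 0, 0, 0, 0, 0, 0, 0, 0, 0, 0, 1, 1, 1, 1, 1, 1, 1, 1]
315 [0, 0, 0, 0, 0, 0, 0, 1, 1, 1, 1, 1, 1, 1, 1, 1, 1, 1, 1]
320 [0, 0, 0, 0, 0, 0, 0, 0, 1, 1, 1, 1, 1, 1, 1, 1, 1, 1, 1]
325 [0, 0, 0, 0, 0, 0, 0, 0, 0, 1, 1, 1, 1, 1, 1, 1, 1, 1, 1]
330 [0, 0, 0, 0, 0, 0, 0, 0, 0, 1, 1, 1, 1, 1, 1, 1, 1, 1, 1]
335 [0, 0, 0, 0, 0, 0, 0, 0, 0, 0, 1, 1, 1, 1, 1, 1, 1, 1, 1]
340 [0, 0, 0, 0, 0, 0, 0, 0, 0, 0, 0, 1, 1, 1, 1, 1, 1, 1, 1]
```

A hard stop at 24 N with the tip at the shut height. Back off straight up, then check.

```bash
python3 -m handwheel '-0.0033 -0.0022 0 0 0;-0.008 -0.006 0 0 0;-0.02 -0.012 0 0 0;-0.05 -0.02 0 0 0;-0.08 -0.02 0 0 0;-0.12 -0.02 0 0 0;-0.16 -0.02 0 0 0;-0.2 -0.02 0 0 0;-0.24 -0.02 0 0 0;-0.28 -0.02 0 0 0;-0.28 -0.02 0 0 0'
python3 - <<'E'
from h import *
s=ctrl.read_state();print(s["contact_force"],s["joint_pos"])
for n in("scene","top"):
    im=ctrl.camera(n);cv2.imwrite(f"pics/{n}12.png",im)
    hsv=cv2.cvtColor(im,cv2.COLOR_BGR2HSV);b=((hsv[...,0]>100)&(hsv[...,0]<125)&(hsv[...,1]>120))
    m=np.zeros(b.shape,np.uint8);m[200:380,300:460] if n=="scene" else None
    roi=(slice(200,380),slice(300,460)) if n=="scene" else (slice(140,300),slice(200,360))
    # fraction of blue over the shut lid's outer face (grid) for several angles, and the free-edge strip past it
    for d in(20,12,8,4,0):
        th=np.radians(d);f=lambda rs:round(float(np.mean([b[tuple(proj(n,lidpt(th,x,r))[0].round().astype(int)[::-1])] for x in np.linspace(-.1,.1,9) for r in rs])),2)
        print(n,d,"face",f(np.linspace(.02,.24,12)),"inside edge",f([.243]),"past edge",f([.262]))
E
```

```text
t: 33.1
eef_pos: [0.5956, -0.0378, 0.3749]
tcp_rot: [0.097, -0.643, -0.315, 0.691]
contact_force: [0.6, 1.0, 0.6]
finger_gap: 0.0002
[0.6088 1.0201 0.6041] [-0.435   0.6222  0.7898  0.51    2.0863  2.5575]
scene 20 face 0.76 inside edge 0.56 past edge 0.56
scene 12 face 0.84 inside edge 0.78 past edge 0.67
scene 8 face 0.89 inside edge 0.78 past edge 0.67
scene 4 face 0.91 inside edge 0.89 past edge 0.56
scene 0 face 1.0 inside edge 1.0 past edge 0.11
top 20 face 0.76 inside edge 0.56 past edge 0.44
top 12 face 0.78 inside edge 0.56 past edge 0.0
top 8 face 0.76 inside edge 0.56 past edge 0.0
top 4 face 0.78 inside edge 0.56 past edge 0.0
top 0 face 0.8 inside edge 0.67 past edge 0.0
```

Run:
```python
from h import *
a=cv2.imread("pics/scene0.png").astype(int);b=cv2.imread("pics/scene12.png").astype(int)
for n,(u,v,r) in dict(wheel=(480,280,12),tin=(482,330,15),driver=(170,398,35),hammer=(55,235,30),turq=(390,252,6),tray2=(222,225,30)).items():
    print(n,abs(a[v-r:v+r,u-r:u+r]-b[v-r:v+r,u-r:u+r]).mean().round(1))
m=(b[262:324,146:236].sum(2)<110).astype(np.uint8);k,l,st,ce=cv2.connectedComponentsWithStats(m);i=1+st[1:,4].argmax()
uv=ce[i]+[146,262];print("heel blob",st[i],uv,onz("scene",uv,.025),"tray centre px",proj("scene",[.46,-.314,.005]))
R,p=tool();print("gripper",p,"t",ctrl.read_state()["t"])
```

```text
wheel 9.0
tin 5.8
driver 8.9
hammer 6.1
turq 24.8
tray2 35.9
heel blob [ 36  16  22  20 240] [193.425  289.6042] [ 0.4703 -0.2982  0.025 ] tray centre px [[190.2174 291.6025]]
gripper [ 0.5943 -0.0348  0.3696] t 33.2
```

```bash
python3 -c "
from workcell import ctrl
print(ctrl.close_job())"
```

```text
the job is handed in; nothing more can be done
None
```

I moved the heel from the mould to the far tray, broke the stay at its knee, and lowered the lid until it hit a hard stop at its shut height. I handed the job in at t ≈ 33 s; it returned no verdict.

**Tilt:** the moves have no tilt control. I got the 34° lean by pushing sideways against the last joint's range limit, and the jaws then sat within about 1° of square.

**Heel:**
- The first grasp closed over its top, because the fingertips sit about 24 mm further back than stated. It pressed up with only about 6 N.
- I measured the tips in the wrist camera and went deeper for a firm 44 mm grip. I then lowered the heel until it touched the tray floor, at under 10 N.
- The picture showed it upright in the tray. The last scene check still found it near the tray centre.

**Knee and lid:**
- The stay broke with a push of a few newtons. I estimate the knee angle at about 0.9 rad from the lid position, not from a direct reading.
- The lid's free edge leaned on the gripper at about 9 N, so I backed off at once.
- I then lowered the lid slowly from its outer face, and it ended with a 24 N press at the stop. The scene image matches a level lid.

**Checks that were weak or disagreed:**
- The arm partly hid the lid in the top view, so that check was inconclusive.
- The wheel, tin, screwdriver and hammer areas are nearly unchanged in the scene image.
- The turquoise heel and near-tray areas did change, most likely from shadows and the moved lid. I had no pictures left to confirm by eye.
- I did not check the small black heel.

The gripper ended clear of everything, at about 0.37 m.

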